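# Close the rinse pan's drain and nest the dippers

### The arm

A 6-joint arm with a two-finger parallel gripper is mounted at the origin on the work surface. World frame = base frame: x ahead of the robot, y to its left, z up, the work surface at z = 0. Lengths are in mm, angles in rad, forces in N, time in s.
With the tool pointing down it reaches from about 300 to 750 mm from the base axis. Payload 8.5 kg.
Tool frame: the origin (TCP) lies on the centre line of the jaws, within the pads' length; the fingertips stand 8 mm ahead of it and the grasp point (between the pads) lies 11 mm behind it (manip.tcp_to_tips is the distance from the TCP to the fingertips, in mm); z points along the fingers, y is the line along which they close (so a half turn about z gives the same grasp; the last joint's range is limited). The gripper opens to 88 mm and grips with 3 to 60 N. Pads are 18 mm wide; open, the fingers measure 123 mm over their backs; the gripper's body (75 mm by 187 mm) begins 45 mm behind the grasp point.
Start: joints at [1.065, 0.381, 1.297, -0, 1.464, -0.215], TCP at [157.687, 526.892, 246.748] pointing down, gripper open.
Joint ranges: [-3.11, 3.11], [-0.89, 2.33], [0.22, 2.48], [-1.42, 4.56], [0.17, 2.85], [-2.88, 2.88]. Speed limits (rad/s): [2.39, 2.39, 3.14, 3.14, 3.14, 3.14].

### API

Orientations are given as [roll, pitch, yaw] about the fixed x, y, z axes, in that order (R = Rz(yaw) Ry(pitch) Rx(roll)).
In Python, from bench import manip, camrig, job_done gives the robot as it stands (manip), with the cameras (camrig) and the job as plain functions.
- The arm moves only by the shell command python3 nudge.py 'ROWS' [FORCE]. ROWS is rows parted by semicolons, their numbers by spaces, 1 to 8 of them, each of 5 numbers: the finger opening in mm, then dx, dy, dz in mm, then a turn about the tool's z in rad; each row is the pose to reach, as a shift and turn from the pose commanded when the command began, along the tool's axes at that moment; what a row does not reach only later rows make up. A row lasts 1/12 s, in which the tool goes at most 41.7 mm and 0.125 rad, less where a joint would pass 70% of its speed; a pose out of reach is approached as far as the arm can. The fingers move at their own pace and stop on an object; FORCE is the grip in N (left out, the last holds). Time passes only in rows, so rows that do not move let the fingers close. It prints the time, the measured TCP pose, the force, the opening and the grip force at its end.
- manip.read_state(): the state, without advancing time (a new reading comes with each control period).
- camrig.get_image(name): name is "side" or "top"; returns the picture (384x512x3 uint8, red, green, blue); there is no depth.
- camrig.get_calibration(name): a dict with "intrinsics" (3x3 intrinsics, pixels), "k1" (the pictures are not rectified: a ray, as slopes to the right and down, at radius r is drawn at 1 + k1 r^2 times it, then the intrinsics apply), "R" (3x3) and "t" (3): a world point X has camera coordinates R X + t. Camera axes: x right, y down, z forward; pixel columns grow to the right and rows downward; lengths in mm; the calibration is good to about 2 mm. A picture is of the moment at which its call begins. get_calibration takes no time and is no camera call.
- job_done(): hands the job in; it is judged then, once.
The state is a dict: "t": time; "joint_positions": joint angles; "qd": joint speeds; "joint_efforts": joint torques, N m; "position": TCP position; "tcp_rot": TCP orientation; "force": force on the tool from outside, world axes, zero at the start; "ft_torque": the same for the moment, N m; "gripper_width": finger opening in mm; "grasp_force": force on a finger pad.
Only numpy, scipy, OpenCV 4.12 (cv2) and the standard library are available. Lean on these libraries where they do the work, as an engineer would, in place of code of your own. Each camera call takes 0.05 s, during which the arm holds its last target. There are 200 camera calls.

### The job

Get the button rinsing place tidy for the next shift: first turn the drain plug in the rinse pan clockwise by its T-bar until it goes snug and bites a few degrees, without wrenching it on past that. Then stand the steel dippers from the tray upright in the pan as one nest, all inside one another in size order, each fully down in the next larger one, and leave the other things where they are.

Things in the scene. Friction and masses are not known exactly. Their poses are not given: they have to be found in the camera images.
- taper (a joint): How far the plug's tapered thread is driven in past snug, rad clockwise from above; 0 while loose. The plug is already started: its T-bar turns loosely (0.03 N m) for an unknown 2.4 to 6.4 rad, then the taper bites: 0.2 N m, rising 0.15 N m per rad, and this value grows as it turns on. No stop; it stays where left. Over 0.06 is snug; over 1.0 strips the thread
- plug_bar (a point): Middle of the plug's brass T-bar, flat and upright, 64 mm long (x), 12 mm thick (y), 26 mm high; this point 13 mm below its top, 38 mm above the pan's floor. Turns with the plug; clockwise from above (yaw decreasing) tightens. Under it an aluminium drain flange, 68 mm across, 12 mm high, in the +y half of the pan's floor, its axis over 60 mm from the walls
- pan: Steel rinse pan, fixed, outside 300 (x) by 340 (y) by 45 mm high, walls and floor 5 mm; origin under its centre on the table. Drain in its +y half, a loose scrubbing block in its +x, -y corner
- tray: Sorting tray, fixed: grey board 320 (x) by 380 (y) mm, top 6 mm above the table, with a yellow frame 8 mm high and 20 mm wide round the edge. The dippers start on it; origin under its centre on the table
- jar: Small glass jar of 40 mm diameter, 50 mm high, standing among the dippers on the tray; origin at its underside. Not to be moved
- scrub_block: Wooden scrubbing block 45 (x) by 70 (y) by 25 mm lying in the pan; origin at its underside. Not to be moved
- bottle: White bottle, 60 mm diameter, 160 mm high, on the table beyond; origin at its underside. Not to be moved
- dipper1: Steel dipper (straight round cup), size 1 of four, 1 the largest; may be absent. Outer radius 50 mm, wall 3, height 62, floor 4 mm; origin at the centre of its underside. Black upright grip over the rim at its +x side, 53 mm from the axis: 12 mm thick (radial), 20 wide, 74 to 122 mm up. Stands on the next larger one's floor, 5 mm to spare all round; grips must point different ways
- dipper2: Steel dipper (straight round cup), size 2 of four, 1 the largest; may be absent. Outer radius 42 mm, wall 3, height 58, floor 4 mm; origin at the centre of its underside. Black upright grip over the rim at its +x side, 45 mm from the axis: 12 mm thick (radial), 20 wide, 70 to 118 mm up. Stands on the next larger one's floor, 5 mm to spare all round; grips must point different ways
- dipper3: Steel dipper (straight round cup), size 3 of four, 1 the largest; may be absent. Outer radius 34 mm, wall 3, height 54, floor 4 mm; origin at the centre of its underside. Black upright grip over the rim at its +x side, 37 mm from the axis: 12 mm thick (radial), 20 wide, 66 to 114 mm up. Stands on the next larger one's floor, 5 mm to spare all round; grips must point different ways
- dipper4: Steel dipper (straight round cup), size 4 of four, 1 the largest; may be absent. Outer radius 26 mm, wall 3, height 50, floor 4 mm; origin at the centre of its underside. Black upright grip over the rim at its +x side, 29 mm from the axis: 12 mm thick (radial), 20 wide, 62 to 110 mm up. Stands on the next larger one's floor, 5 mm to spare all round; grips must point different ways

How it is judged:
By the outcome, as a careful person would: the job done as asked, in the order asked, and still so for the second after the job is handed in, with the robot touching nothing.
Of dipper1, dipper2, dipper3, dipper4 only 3 to 4 are there at a start; the rules pass over those that are not, and their reading is None.
At some moment in a run one of dipper1, dipper2, dipper3, dipper4 may be knocked a few centimetres aside while the robot is not near it.
It also fails if it takes over 210 s, if anything falls off the work surface, if the arm or the gripper's body presses on something with over 40 N, if the wrist force passes 120 N, or if a joint passes its speed limit or range.

## Working session

There is one attempt and no reset: what is moved stays moved. The work goes in short steps, Python scripts to look and compute and a shell command to move; the robot and the scene stay as the last step left them, time stands still between calls to the robot, and variables do not carry over. Pictures are saved under pics/ and viewed, at most 14 in all, crops included, and the job is handed in when it is done.

```bash
ls; mkdir -p pics
python3 - <<'E'
from bench import manip, camrig, job_done
import cv2,numpy as np
for n in("top","side"):
    im=camrig.get_image(n);cv2.imwrite(f"pics/{n}0.png",im[:,:,::-1])
    c=camrig.get_calibration(n);print(n,{k:np.round(v,4).tolist() for k,v in c.items()}, (-np.array(c['R']).T@c['t']).round())
s=manip.read_state();print(s)
E
```

```text
bench.py
nudge.py
pics
top {'intrinsics': [[477.3721, 0.0, 255.5712], [0.0, 477.3721, 190.1195], [0.0, 0.0, 1.0]], 'k1': 0.0063, 'R': [[-0.0002, -1.0, -0.0082], [-0.9967, 0.0009, -0.0806], [0.0806, 0.0082, -0.9967]], 't': [-10.9986, 641.0607, 1262.0631]} [ 537.  -22. 1310.]
side {'intrinsics': [[350.4292, 0.0, 261.371], [0.0, 350.4292, 189.5218], [0.0, 0.0, 1.0]], 'k1': -0.0639, 'R': [[0.9992, -0.0376, -0.0146], [-0.0359, -0.6655, -0.7455], [0.0183, 0.7455, -0.6663]], 't': [-619.2496, 57.017, 929.3176]} [ 604. -678.  653.]
{'t': 0.1, 'joint_positions': array([ 1.06470900e+00,  3.81159167e-01,  1.29812757e+00, -2.66609306e-05,
        1.46360729e+00, -2.15284453e-01]), 'qd': array([-5.83984224e-04, -5.85113086e-04, -3.26240288e-03, -2.82033352e-04,
        1.61129335e-03,  1.71248522e-05]), 'joint_efforts': array([ 3.67920758e-03, -4.38650036e+01, -2.24912488e+01,  7.14902021e-02,
        3.42400884e-02, -6.13845896e-05]), 'position': array([157.58354583, 526.70260519, 246.20246451]), 'tcp_rot': array([-3.14031566e+00, -2.52113431e-04,  2.85079248e+00]), 'force': array([ 0.0170924 , -0.66456968,  0.00333587]), 'ft_torque': array([-0.06316552, -0.04734936,  0.00520056]), 'grasp_force': 0.0, 'gripper_width': 88.14977528283138}
```

View pics/top0.png

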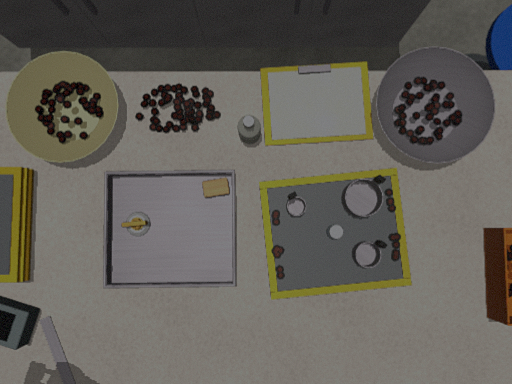

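View pics/side0.png

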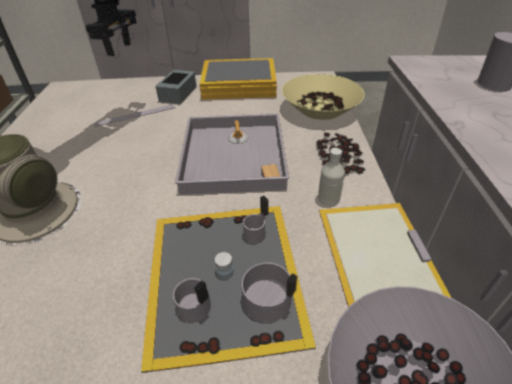

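The top view shows three dippers: large at (362,198), medium at (367,254) and small at (296,206), with the jar at (336,232). The plug T-bar is at (136,224) and the block at (216,188). I'll enlarge these for precise measurement.

```bash
cat > h.py <<'E'
from bench import manip, camrig, job_done
import cv2,numpy as np
def ray(n,px,z):
    c=camrig.get_calibration(n);K=np.array(c['intrinsics']);R=np.array(c['R']);t=np.array(c['t'])
    d=(np.array(px,float)-K[:2,2])/[K[0,0],K[1,1]];u=d.copy()
    for _ in range(20):u=d/(1+c['k1']*(u@u))
    C=-R.T@t;v=R.T@np.array([*u,1]);return (C+v*(z-C[2])/v[2])
def proj(n,X):
    c=camrig.get_calibration(n);K=np.array(c['intrinsics']);p=np.array(c['R'])@np.array(X,float)+c['t']
    u=p[:2]/p[2];return u*(1+c['k1']*(u@u))*K[0,0]+K[:2,2]
def crop(im,x0,y0,x1,y1,f,out):
    g=cv2.resize(im[y0:y1,x0:x1,::-1],None,fx=f,fy=f,interpolation=cv2.INTER_CUBIC);cv2.imwrite(out,g)
def rel(dx,dy,dz,yaw=None):
    "tool-axis shift for world shift"
    from scipy.spatial.transform import Rotation as Ro
    s=manip.read_state();R=Ro.from_euler('xyz',s['tcp_rot']).as_matrix();return R.T@np.array([dx,dy,dz])
E
python3 - <<'E'
from h import *
im=cv2.imread("pics/top0.png")[:,:,::-1]
a=cv2.resize(im[165:295,255:415],None,fx=5,fy=5,interpolation=cv2.INTER_CUBIC)
crop(im,255,165,415,285,5,"pics/c1.png");crop(im,100,165,240,290,4,"pics/c2.png")
E
```

```text
(no output)
```

View pics/c1.png

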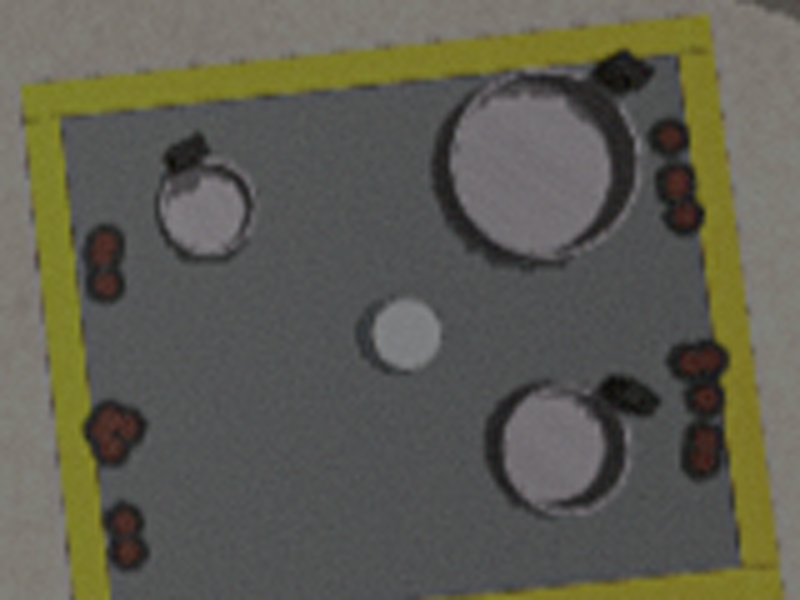

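View pics/c2.png

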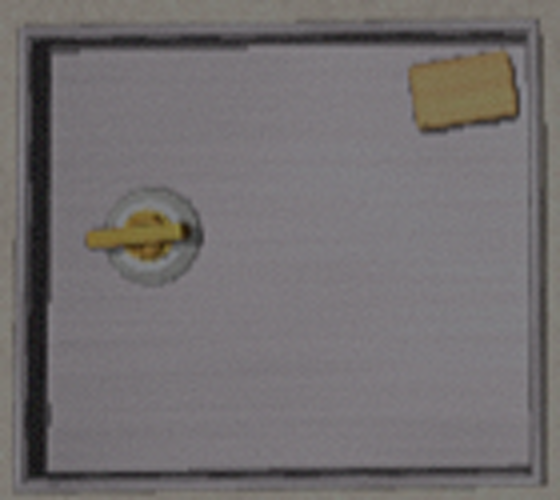

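Rim radii of about 19.2, 13.6 and 9.6 px match dippers 1, 3 and 4, so dipper 2 is absent. Next I'll compute positions.

```bash
cat > m.py <<'E'
from h import *
def c1(X,Y,f=5,x0=255,y0=165):return (x0+(X+.5)/f-.5,y0+(Y+.5)/f-.5)
def c2(X,Y):return c1(X,Y,4,100,165)
def P(n,px,z):
    w=ray("top",px,z);print(n,w.round(1),'reach',np.hypot(*w[:2]).round());return w
for n,c,g,z,zg in(("d1",(542,166),(622,72),68,128),("d3",(560,447),(630,396),60,120),("d4",(206,209),(186,153),56,116)):
    w=P(n,c1(*c),z);q=P(n+" grip",c1(*g),zg);d=q-w;print('  dist',np.hypot(*d[:2]).round(1),'yaw',np.arctan2(d[1],d[0]).round(3))
P("jar",c1(407,334),56)
a=P("barL",c2(85,240),56);b=P("barR",c2(182,232),56);P("barM",c2(133.5,236),56);print(np.arctan2(*(a-b)[1::-1]),np.hypot(*(a-b)[:2]))
P("flange",c2(153,237),17)
for n,p in(("tl",(20,22)),("tr",(541,18)),("bl",(15,488)),("br",(541,484))):P("pan"+n,c2(*p),45)
for p in((85,0),(0,0)):pass
P("blk",c2(464,92),30)
E
python3 m.py
```

```text
d1 [ 617.4 -291.1   68. ] reach 683.0
d1 grip [ 660.2 -318.5  128. ] reach 733.0
  dist 50.9 yaw -0.57
d3 [ 471.9 -299.4   60. ] reach 559.0
d3 grip [ 500.1 -321.1  120. ] reach 594.0
  dist 35.5 yaw -0.656
d4 [ 595.6 -117.2   56. ] reach 607.0
d4 grip [ 620.9 -102.8  116. ] reach 629.0
  dist 29.1 yaw 0.517
jar [ 530.2 -221.7   56. ] reach 575.0
barL [548.1 341.8  56. ] reach 646.0
barR [553.3 278.2  56. ] reach 619.0
barM [550.7 310.   56. ] reach 632.0
1.652357026195333 63.82018451801828
flange [550.4 307.2  17. ] reach 630.0
pantl [693.5 391.8  45. ] reach 796.0
pantr [695.8  43.7  45. ] reach 697.0
panbl [386.3 387.2  45. ] reach 547.0
panbr [388.9  42.7  45. ] reach 391.0
blk [647.6  96.1  30. ] reach 655.0
```

Distances to the grips, the pan size and the bar length all agree with the given sizes. Moving over the plug.

```bash
cat > go.py <<'E'
# go.py x y z yaw : shift in tool axes & turn still needed
import sys
from h import *
x,y,z,w=map(float,sys.argv[1:5]);s=manip.read_state();p=s['position'];r=s['tcp_rot']
d=rel(x-p[0],y-p[1],z-p[2]);t=(r[2]-w+np.pi)%(2*np.pi)-np.pi
print('need',d.round(1),'turn',round(t,3),'or',round(t-np.sign(t)*np.pi,3),'| q6',s['joint_positions'][5].round(2),'t',round(s['t'],2),'tz',s['ft_torque'][2].round(3),'F',s['force'].round(1))
E
python3 nudge.py '88 -300 -66 0 0.8;88 -300 -66 0 0.8;88 -300 -66 0 0.8;88 -300 -66 0 0.8;88 -300 -66 0 0.8;88 -300 -66 0 0.8;88 -300 -66 0 0.8;88 -300 -66 0 0.8'; python3 go.py 550.5 309 100 1.652
```

```text
t: 0.77
position: [430.0, 374.9, 246.1]
tcp_rot: [-3.141, 0.001, 2.044]
force: [-0.5, -0.2, -0.4]
gripper_width: 87.9
grasp_force: 0.0
need [-113.4   77.2  146.2] turn 0.392 or -2.749 | q6 0.04 t 0.77 tz -0.004 F [-0.5 -0.2 -0.4]
```

```bash
python3 nudge.py '88 -113 77 146 0.4;88 -113 77 146 0.4;88 -113 77 146 0.4;88 -113 77 146 0.4;88 -113 77 146 0.4;88 -113 77 146 0.4;88 -113 77 146 0.4;88 -113 77 146 0.4'; python3 go.py 550.5 309 36 1.652
python3 - <<'E'
from h import *
crop(camrig.get_image("side"),170,90,300,190,6,"pics/s1.png")
E
```

```text
t: 1.43
position: [546.2, 313.7, 101.6]
tcp_rot: [3.141, -0.0, 1.652]
force: [0.2, -0.2, 0.4]
gripper_width: 87.7
grasp_force: 0.0
need [-5.1  3.9 65.6] turn -0.0 or 3.141 | q6 0.25 t 1.43 tz -0.022 F [ 0.2 -0.2  0.4]
```

View pics/s1.png

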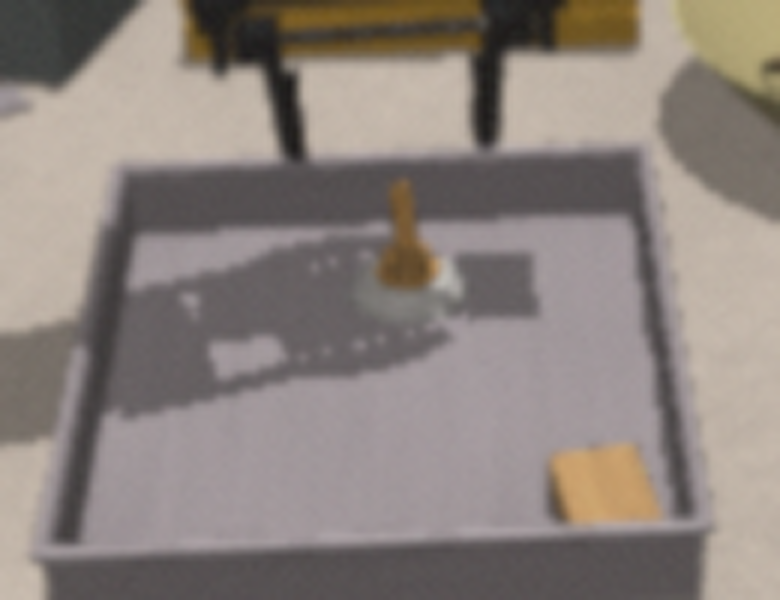

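The bar (crop x≈402) sits between the fingers (x≈290 and 487). Descending, then closing gently.

```bash
python3 nudge.py '88 -2 2 0 0;88 -2 2 30 0;88 -2 2 62 0;88 -2 2 64 0;88 -2 2 64 0'; python3 go.py 550.5 309 36 1.652; python3 nudge.py '0 0 0 0 0;0 0 0 0 0;0 0 0 0 0;0 0 0 0 0;0 0 0 0 0;0 0 0 0 0;0 0 0 0 0;0 0 0 0 0' 30;python3 go.py 550.5 309 36 1.652
```

```text
t: 1.9
position: [548.0, 311.4, 36.7]
tcp_rot: [-3.14, 0.0, 1.652]
force: [0.3, 0.4, 0.9]
gripper_width: 87.8
grasp_force: 0.0
need [-2.6  2.2  0.7] turn -0.0 or 3.141 | q6 0.25 t 1.9 tz 0.069 F [0.3 0.4 0.9]
t: 2.57
position: [548.8, 311.1, 36.8]
tcp_rot: [3.142, -0.0, 1.651]
force: [-0.2, -1.0, -0.5]
gripper_width: 37.1
grasp_force: 0.0
need [-2.3  1.5  0.8] turn -0.001 or 3.14 | q6 0.25 t 2.57 tz -0.027 F [-0.2 -1.  -0.5]
```

```bash
python3 nudge.py '0 -2 1.5 0 0;0 -2 1.5 0 0;0 -2 1.5 0 0;0 -2 1.5 0 0;0 -2 1.5 0 0;0 -2 1.5 0 0;0 -2 1.5 0 0;0 -2 1.5 0 0' 30;python3 go.py 550.5 309 36 1.652; python3 -c "
from bench import manip, camrig, job_done
import numpy as np
s=manip.read_state();print(s['ft_torque'],s['joint_efforts'][5],s['force'])"
```

```text
t: 3.23
position: [551.1, 309.5, 39.1]
tcp_rot: [3.139, -0.001, 1.651]
force: [-4.8, -0.1, 16.2]
gripper_width: 11.6
grasp_force: 37.0
need [-0.5 -0.7  3.1] turn -0.001 or 3.14 | q6 0.24 t 3.23 tz 0.031 F [-4.8 -0.1 16.2]
[-0.19493256  0.892911    0.03061336] 0.004281728470232338 [-4.83729408 -0.09353085 16.17245235]
```

Upward push of 16 N: the fingertips press something under the bar. Reopening and gripping a few mm higher.

```bash
python3 nudge.py '24 0 0 0 0;24 0 0 0 0;24 0 0 -7 0;24 0 0 -7 0;24 0 0 -7 0;24 0 0 -7 0' 30;python3 go.py 550.5 309 43 1.652;python3 nudge.py '0 0 0 0 0;0 0 0 0 0;0 0 0 0 0;0 0 0 0 0;0 0 0 0 0;0 0 0 0 0;0 0 0 0 0' 30;python3 go.py 550.5 309 43 1.652
```

```text
t: 3.73
position: [550.1, 309.1, 43.4]
tcp_rot: [-3.141, 0.0, 1.651]
force: [-0.3, -0.0, -0.2]
gripper_width: 23.8
grasp_force: 0.0
need [-0.2  0.4  0.4] turn -0.001 or 3.14 | q6 0.24 t 3.73 tz 0.009 F [-0.3 -0.  -0.2]
t: 4.32
position: [550.8, 309.2, 43.5]
tcp_rot: [3.141, -0.0, 1.651]
force: [5.7, 1.2, -6.3]
gripper_width: 11.6
grasp_force: 30.0
need [-0.2 -0.3  0.5] turn -0.001 or 3.14 | q6 0.24 t 4.32 tz -0.026 F [ 5.7  1.2 -6.3]
```

```bash
python3 nudge.py '0 0 0 0 0.125;0 0 0 0 0.25;0 0 0 0 0.375;0 0 0 0 0.5;0 0 0 0 0.625;0 0 0 0 0.75;0 0 0 0 0.875;0 0 0 0 1'|tail -3;python3 go.py 550.5 309 43 1.652;python3 nudge.py '0 0 0 0 0.125;0 0 0 0 0.25;0 0 0 0 0.375;0 0 0 0 0.5;0 0 0 0 0.625;0 0 0 0 0.75;0 0 0 0 0.875;0 0 0 0 1'|tail -3;python3 go.py 550.5 309 43 1.652; python3 nudge.py '0 0 0 0 0.1;0 0 0 0 0.2;0 0 0 0 0.2'|tail -3;python3 go.py 550.5 309 43 1.652
```

```text
force: [3.6, 2.3, -4.3]
gripper_width: 11.5
grasp_force: 30.0
need [-0.2  0.4  0.4] turn -1.007 or 2.134 | q6 1.25 t 4.98 tz 0.077 F [ 3.6  2.3 -4.3]
force: [4.0, 4.4, -4.6]
gripper_width: 11.5
grasp_force: 30.0
need [0.5 0.8 0.5] turn -2.007 or 1.134 | q6 2.25 t 5.65 tz 0.023 F [ 4.   4.4 -4.6]
force: [3.0, 4.7, -5.6]
gripper_width: 11.8
grasp_force: 30.0
need [0.6 0.8 0.4] turn -2.207 or 0.935 | q6 2.45 t 5.9 tz -0.046 F [ 3.   4.7 -5.6]
```

```bash
python3 nudge.py '88 0 0 0 0;88 0 0 0 0;88 0 0 0 0;88 0 0 0 0;88 0 0 0 0;88 0 0 0 0;88 0 0 0 0;88 0 0 0 0'|tail -3;python3 nudge.py '88 0 0 0 -1;88 0 0 0 -1;88 0 0 0 -1;88 0 0 0 -1;88 0 0 0 -1;88 0 0 0 -1;88 0 0 0 -1;88 0 0 0 -1'|tail -3
python3 nudge.py '88 0 0 0 -1;88 0 0 0 -1;88 0 0 0 -1;88 0 0 0 -1;88 0 0 0 -1;88 0 0 0 -1;88 0 0 0 -1;88 0 0 0 -1'|tail -3
python3 nudge.py '88 0 0 0 -1;88 0 0 0 -1;88 0 0 0 -1;88 0 0 0 -1;88 0 0 0 -1;88 0 0 0 -1;88 0 0 0 -1;88 0 0 0 -1'|tail -3
python3 nudge.py '88 0 0 0 -0.142;88 0 0 0 -0.142;0 0 0 0 -0.142;0 0 0 0 -0.142;0 0 0 0 -0.142;0 0 0 0 -0.142;0 0 0 0 -0.142;0 0 0 0 -0.142'
python3 nudge.py '0 0 0 0 0;0 0 0 0 0;0 0 0 0 0;0 0 0 0 0;0 0 0 0 0;0 0 0 0 0;0 0 0 0 0;0 0 0 0 0'
python3 go.py 550.5 309 43 2.587
```

```text
force: [-0.3, 0.5, -0.3]
gripper_width: 63.3
grasp_force: 0.0
force: [0.0, 0.1, -0.5]
gripper_width: 88.1
grasp_force: 0.0
force: [-0.4, 0.4, 0.5]
gripper_width: 87.8
grasp_force: 0.0
force: [-0.6, -0.6, -0.6]
gripper_width: 88.0
grasp_force: 0.0
t: 9.23
position: [550.5, 309.3, 43.7]
tcp_rot: [-3.142, -0.0, 2.592]
force: [0.6, 0.8, 0.2]
gripper_width: 50.0
grasp_force: 0.0
t: 9.9
position: [550.8, 309.7, 43.8]
tcp_rot: [3.14, 0.0, 2.593]
force: [2.1, 4.0, -1.5]
gripper_width: 11.8
grasp_force: 30.0
need [-0.1 -0.8  0.8] turn 0.006 or -3.136 | q6 -0.7 t 9.9 tz -0.059 F [ 2.1  4.  -1.5]
```

```bash
cat > ck.py <<'E'
from bench import manip, camrig, job_done
import sys
s=manip.read_state();z=s['ft_torque'][2];print(round(s['joint_positions'][5],2),round(z,3));sys.exit(z>0.14)
E
python3 nudge.py '0 0 0 0 0.12;0 0 0 0 0.12'>/dev/null && python3 ck.py && python3 nudge.py '0 0 0 0 0.12;0 0 0 0 0.12'>/dev/null && python3 ck.py && python3 nudge.py '0 0 0 0 0.12;0 0 0 0 0.12'>/dev/null && python3 ck.py && python3 nudge.py '0 0 0 0 0.12;0 0 0 0 0.12'>/dev/null && python3 ck.py && python3 nudge.py '0 0 0 0 0.12;0 0 0 0 0.12'>/dev/null && python3 ck.py && python3 nudge.py '0 0 0 0 0.12;0 0 0 0 0.12'>/dev/null && python3 ck.py && python3 nudge.py '0 0 0 0 0.12;0 0 0 0 0.12'>/dev/null && python3 ck.py && python3 nudge.py '0 0 0 0 0.12;0 0 0 0 0.12'>/dev/null && python3 ck.py && python3 nudge.py '0 0 0 0 0.12;0 0 0 0 0.12'>/dev/null && python3 ck.py && python3 nudge.py '0 0 0 0 0.12;0 0 0 0 0.12'>/dev/null && python3 ck.py
```

```text
-0.57 -0.002False
```

```bash
sed -i 's/sys.exit(z>0.14)/sys.exit(int(z>0.14))/' ck.py
python3 nudge.py '0 0 0 0 0.12;0 0 0 0 0.12'>/dev/null && python3 ck.py && python3 nudge.py '0 0 0 0 0.12;0 0 0 0 0.12'>/dev/null && python3 ck.py && python3 nudge.py '0 0 0 0 0.12;0 0 0 0 0.12'>/dev/null && python3 ck.py && python3 nudge.py '0 0 0 0 0.12;0 0 0 0 0.12'>/dev/null && python3 ck.py && python3 nudge.py '0 0 0 0 0.12;0 0 0 0 0.12'>/dev/null && python3 ck.py && python3 nudge.py '0 0 0 0 0.12;0 0 0 0 0.12'>/dev/null && python3 ck.py && python3 nudge.py '0 0 0 0 0.12;0 0 0 0 0.12'>/dev/null && python3 ck.py && python3 nudge.py '0 0 0 0 0.12;0 0 0 0 0.12'>/dev/null && python3 ck.py && python3 nudge.py '0 0 0 0 0.12;0 0 0 0 0.12'>/dev/null && python3 ck.py && python3 nudge.py '0 0 0 0 0.12;0 0 0 0 0.12'>/dev/null && python3 ck.py
```

```text
-0.45 -0.012
-0.33 -0.0
-0.21 -0.035
-0.09 0.018
0.03 -0.056
0.15 -0.001
0.27 0.014
0.39 -0.037
0.51 0.007
0.63 -0.004
```

```bash
python3 nudge.py '0 0 0 0 0.06;0 0 0 0 0.12'>/dev/null && python3 ck.py && python3 nudge.py '0 0 0 0 0.06;0 0 0 0 0.12'>/dev/null && python3 ck.py && python3 nudge.py '0 0 0 0 0.06;0 0 0 0 0.12'>/dev/null && python3 ck.py && python3 nudge.py '0 0 0 0 0.06;0 0 0 0 0.12'>/dev/null && python3 ck.py && python3 nudge.py '0 0 0 0 0.06;0 0 0 0 0.12'>/dev/null && python3 ck.py && python3 nudge.py '0 0 0 0 0.06;0 0 0 0 0.12'>/dev/null && python3 ck.py && python3 nudge.py '0 0 0 0 0.06;0 0 0 0 0.12'>/dev/null && python3 ck.py && python3 nudge.py '0 0 0 0 0.06;0 0 0 0 0.12'>/dev/null && python3 ck.py && python3 nudge.py '0 0 0 0 0.06;0 0 0 0 0.12'>/dev/null && python3 ck.py && python3 nudge.py '0 0 0 0 0.06;0 0 0 0 0.12'>/dev/null && python3 ck.py
```

```text
0.74 0.036
0.86 0.02
0.98 0.049
1.1 0.053
1.22 0.027
1.34 0.03
1.46 0.008
1.58 0.03
1.7 0.037
1.82 0.066
```

```bash
python3 nudge.py '0 0 0 0 0.06;0 0 0 0 0.12'>/dev/null && python3 ck.py && python3 nudge.py '0 0 0 0 0.06;0 0 0 0 0.12'>/dev/null && python3 ck.py && python3 nudge.py '0 0 0 0 0.06;0 0 0 0 0.12'>/dev/null && python3 ck.py && python3 nudge.py '0 0 0 0 0.06;0 0 0 0 0.12'>/dev/null && python3 ck.py && python3 nudge.py '0 0 0 0 0.06;0 0 0 0 0.12'>/dev/null && python3 ck.py && python3 nudge.py '0 0 0 0 0.06;0 0 0 0 0.12'>/dev/null && python3 ck.py && python3 nudge.py '0 0 0 0 0.06;0 0 0 0 0.12'>/dev/null && python3 ck.py; python3 go.py 550.5 309 43 0
```

```text
1.94 0.013
2.06 -0.001
2.18 0.248
need [-0.3  0.8  0.8] turn -0.288 or 2.853 | q6 2.18 t 13.9 tz 0.248 F [ 2.8  3.9 -2.2]
```

```bash
python3 nudge.py '0 0 0 0 0.05;0 0 0 0 0.1'>/dev/null; python3 ck.py; python3 nudge.py '0 0 0 0 0.03;0 0 0 0 0.06'>/dev/null; python3 ck.py;  python3 nudge.py '88 0 0 0 0;88 0 0 0 0;88 0 0 0 0;88 0 0 0 0;88 0 0 0 0;88 0 0 0 0'; python3 nudge.py '88 0 0 -100 0;88 0 0 -100 0;88 0 0 -100 0;88 0 0 -160 0;88 0 0 -160 0;88 0 0 -160 0'
python3 - <<'E'
from h import *
im=camrig.get_image("top");cv2.imwrite("pics/top1.png",im[:,:,::-1])
E
python3 go.py 660.2 -318.5 200 0
```

```text
2.28 0.291
2.34 0.188
t: 14.73
position: [550.4, 309.2, 43.8]
tcp_rot: [3.141, 0.0, -0.447]
force: [0.3, 0.4, -0.7]
gripper_width: 49.8
grasp_force: 0.0
t: 15.23
position: [551.7, 309.8, 208.9]
tcp_rot: [-3.135, -0.006, -0.447]
force: [0.4, 0.1, -0.9]
gripper_width: 87.5
grasp_force: 0.0
need [369.9 519.1   5.5] turn -0.447 or 2.695 | q6 2.34 t 15.28 tz -0.005 F [-0.8  0.  -0.5]
```

Bite confirmed (torque ~0.2–0.29, about 0.2 rad past snug). Now checking the tray for changes and heading to dipper 1.

```bash
python3 - <<'E'
from h import *
a=cv2.imread("pics/top0.png").astype(int);b=cv2.imread("pics/top1.png").astype(int)
d=(abs(a-b).max(2)>50).astype(np.uint8)[160:300,250:420];n,_,st,c=cv2.connectedComponentsWithStats(d)
print([(st[i].tolist(),c[i].round()+[250,160]) for i in range(1,n) if st[i,4]>8])
E
python3 go.py 661.2 -319 200 1.0
python3 nudge.py '88 371 520 5 -1.447;88 371 520 5 -1.447;88 371 520 5 -1.447;88 371 520 5 -1.447;88 371 520 5 -1.447;88 371 520 5 -1.447;88 371 520 5 -1.447;88 371 520 5 -1.447'>/dev/null;python3 go.py 661.2 -319 200 1.0
```

```text
[]
need [371.  519.1   5.5] turn -1.447 or 1.695 | q6 2.34 t 15.28 tz -0.005 F [-0.8  0.  -0.5]
need [-102.8  304.5   -0.8] turn -0.497 or 2.645 | q6 0.87 t 15.95 tz 0.022 F [ 0.3 -0.1  0.5]
```

```bash
python3 nudge.py '88 -102 304 0 -0.49;88 -102 304 0 -0.49;88 -102 304 0 -0.49;88 -102 304 0 -0.49;88 -102 304 0 -0.49;88 -102 304 0 -0.49;88 -102 304 0 -0.49;40 -102 304 0 -0.49'>/dev/null;python3 go.py 661.2 -319 200 1.0
python3 nudge.py '40 0 0 0 0;40 0 0 0 0;40 0 0 0 0;40 0 0 0 0;40 0 0 0 0;40 0 0 0 0;40 0 0 0 0;40 0 0 0 0'>/dev/null;python3 go.py 661.2 -319 97 1.0
python3 - <<'E'
from h import *
crop(camrig.get_image("side"),180,170,330,280,5,"pics/s2.png")
crop(camrig.get_image("top"),255,165,415,285,5,"pics/t2.png")
E
```

```text
need [ 1.7  0.8 -1.3] turn -0.014 or 3.127 | q6 -0.03 t 16.62 tz -0.016 F [0.5 0.9 0.8]
need [ -1.9   2.2 104.5] turn -0.012 or 3.129 | q6 -0.02 t 17.28 tz 0.034 F [-0.3  1.3  0.7]
```

View pics/s2.png

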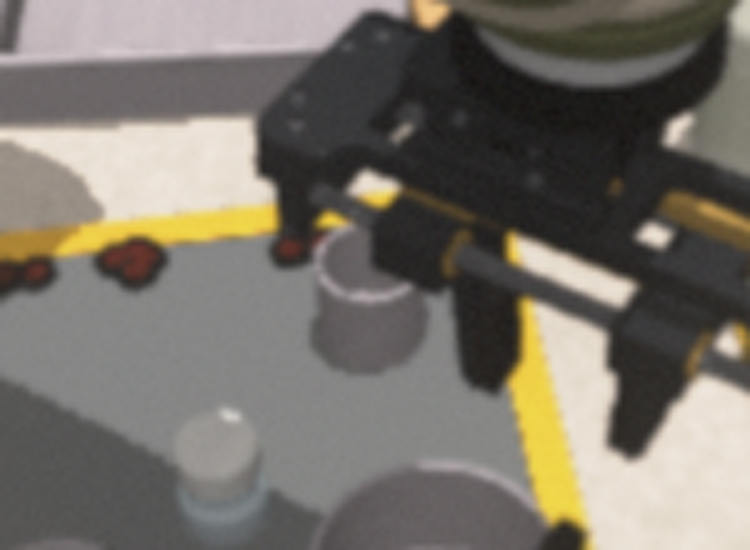

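Fingers slide in parallel (no tip lengthening) and dipper 1's grip top shows at crop (568,525). Cross-checking my grip estimates in the side view.

Run:
```python
from h import *
im=cv2.imread("pics/side0.png")
for x,y,b,yaw,R,H,gz in((617.4,-291.1,'d1',-.57,50,62,128),(471.9,-299.4,'d3',-.656,34,54,120),(595.6,-117.2,'d4',.517,26,50,116)):
    rg=R+3;g=np.array([x+rg*np.cos(yaw),y+rg*np.sin(yaw)]);print(b,g.round(1))
    c,s=np.cos(yaw),np.sin(yaw)
    for z in(gz,gz-48):
        q=np.array([proj("side",[g[0]+a*c-e*s,g[1]+a*s+e*c,z]) for a,e in((6,10),(6,-10),(-6,-10),(-6,10))])
        cv2.polylines(im,[np.round(q*16).astype(int)],True,(0,255,0),1,shift=4)
    q=np.array([proj("side",[x+R*np.cos(a),y+R*np.sin(a),6+H]) for a in np.arange(0,6.28,.1)])
    cv2.polylines(im,[np.round(q*16).astype(int)],True,(0,0,255),1,shift=4)
crop(im[:,:,::-1],160,185,310,325,4,"pics/o1.png")
```

```text
d1 [ 662.  -319.7]
d3 [ 501.2 -322. ]
d4 [ 620.8 -102.9]
```

View pics/o1.png

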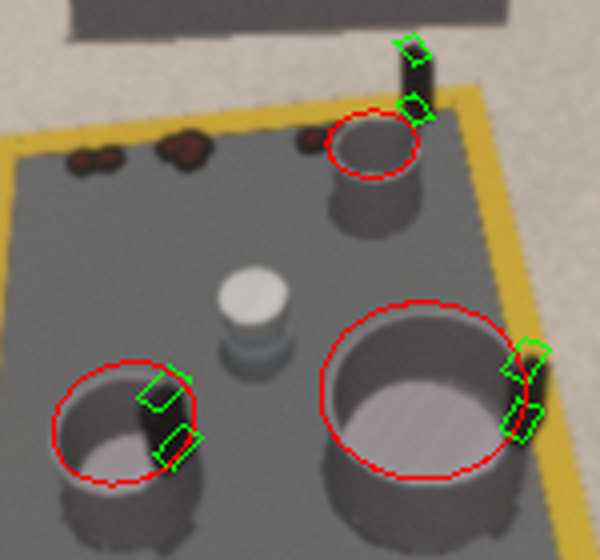

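Top-derived model fits the side view within about 2 px (~4 mm); grasp tolerance is ±14 mm. Descending on dipper 1's grip.

```bash
python3 nudge.py '40 -2 3 0 -0.012;40 -2 3 40 -0.012;40 -2 3 80 -0.012;40 -2 3 104 -0.012;40 -2 3 104 -0.012;40 -2 3 104 -0.012;40 -2 3 104 -0.012'; python3 nudge.py '0 0 0 0 0;0 0 0 0 0;0 0 0 0 0;0 0 0 0 0;0 0 0 0 0;0 0 0 0 0;0 0 0 0 0' 20
python3 go.py 661.2 -319 97 1.0
```

```text
t: 17.97
position: [662.6, -320.7, 99.7]
tcp_rot: [3.138, 0.0, 0.999]
force: [0.4, -0.3, -0.1]
gripper_width: 39.8
grasp_force: 0.0
t: 18.55
position: [661.9, -320.2, 98.1]
tcp_rot: [3.14, 0.0, 0.999]
force: [0.2, 0.8, 5.9]
gripper_width: 11.9
grasp_force: 19.9
need [ 0.6 -1.2  1.1] turn -0.001 or 3.141 | q6 -0.04 t 18.55 tz -0.002 F [0.2 0.8 5.9]
```

```bash
python3 nudge.py '0 0 0 0 0;0 0 0 0 0;0 0 0 -20 0;0 0 0 -50 0;0 0 0 -90 0;0 0 0 -100 0;0 0 0 -100 0;0 0 0 -100 0' 50
python3 - <<'E'
from h import *
im=camrig.get_image("side");crop(im,160,150,320,290,4,"pics/s3.png")
E
python3 go.py 480 140 200 3.14
```

```text
t: 19.22
position: [661.5, -319.9, 196.0]
tcp_rot: [-3.14, -0.0, 0.999]
force: [-0.4, 0.5, -2.3]
gripper_width: 11.5
grasp_force: 49.8
need [ 288.6 -401.    -3.7] turn -2.141 or 1.001 | q6 -0.04 t 19.27 tz 0.031 F [-0.3  0.2 -2.9]
```

View pics/s3.png

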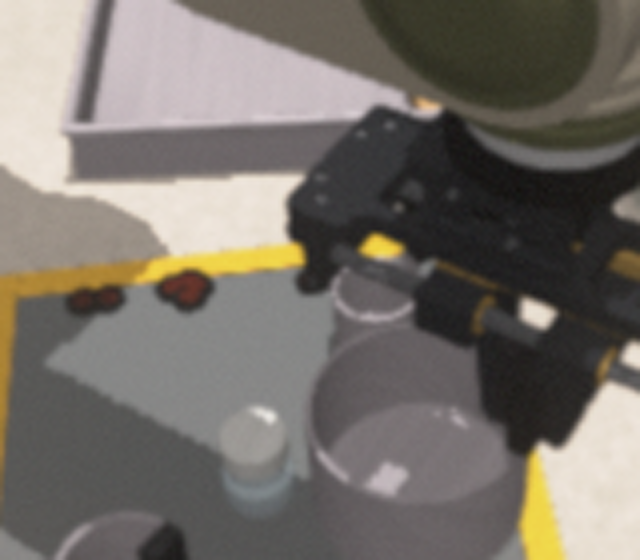

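Dipper 1 hangs upright in the jaws. Lifting above dipper 4's grip before crossing.

```bash
python3 nudge.py '0 0 0 -40 0;0 0 0 -40 0;0 0 0 -40 0;0 0 0 -40 0'|head -2;python3 go.py 453.2 185.8 240 -2.612
```

```text
t: 19.6
position: [661.4, -319.9, 234.9]
need [ 312.6 -448.7   -3.6] turn -2.672 or 0.47 | q6 -0.04 t 19.6 tz 0.008 F [-0.5  0.  -2.2]
```

```bash
python3 nudge.py '0 156 -224 0 -1;0 156 -224 0 -1;0 156 -224 0 -1;0 156 -224 0 -1;0 156 -224 0 -1;0 156 -224 0 -1;0 156 -224 0 -1;0 156 -224 0 -1'|head -2;python3 go.py 453.2 185.8 240 -2.612
```

```text
t: 20.27
position: [555.2, -63.1, 235.9]
need [268.7  13.4  -3.1] turn -1.662 or 1.48 | q6 -0.76 t 20.27 tz 0.014 F [ 0.6 -0.3 -1.4]
```

```bash
python3 nudge.py '0 268 13 -3 -1;0 268 13 -3 -1;0 268 13 -3 -1;0 268 13 -3 -1;0 268 13 -3 -1;0 268 13 -3 -1;0 268 13 -3 -1;0 268 13 -3 -1'>/dev/null
python3 nudge.py '0 0 0 0 -0.66;0 0 0 0 -0.66;0 0 0 0 -0.66;0 0 0 0 -0.66;0 0 0 0 -0.66;0 0 0 0 -0.66;0 0 0 0 -0.66;0 0 0 0 -0.66'>/dev/null
python3 go.py 453.2 185.8 97 -2.612
python3 - <<'E'
from h import *
crop(camrig.get_image("top"),100,165,300,295,4,"pics/t3.png")
E
```

```text
need [  1.2   5.8 142. ] turn -0.014 or 3.128 | q6 -1.95 t 21.6 tz -0.071 F [ 0.3 -0.4 -1.8]
```

View pics/t3.png

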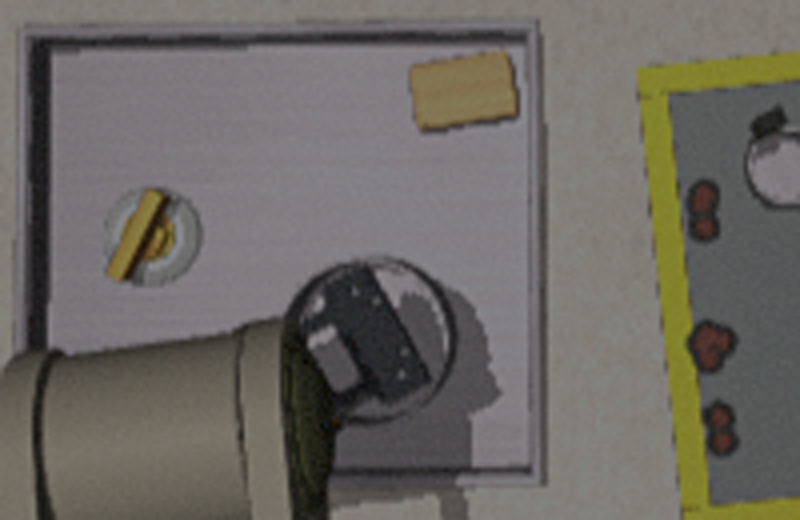

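The cup hangs over the clear part of the pan, away from the flange (150,236) and block (464,92). Lowering.

```bash
python3 nudge.py '0 1 5 35 0;0 1 5 70 0;0 1 5 105 0;0 1 5 135 0;0 1 5 137 0;0 1 5 137 0;0 1 5 137 0'>/dev/null;python3 go.py 453.2 185.8 97 -2.612; python3 nudge.py '0 0 0 1 0;0 0 0 2 0;0 0 0 3 0;0 0 0 4 0;0 0 0 4 0' 50
```

```text
need [1.9 1.5 7.5] turn -0.012 or 3.129 | q6 -1.94 t 22.23 tz 0.004 F [ 1.1  0.2 -1.3]
t: 22.65
position: [454.9, 185.4, 99.5]
tcp_rot: [-3.141, 0.0, -2.624]
force: [-0.2, -0.8, -2.0]
gripper_width: 11.3
grasp_force: 50.0
```

```bash
python3 nudge.py '0 0 0 1 0;0 0 0 2 0;0 0 0 2 0' |sed -n 2,4p; python3 nudge.py '0 0 0 1 0;0 0 0 1 0;0 0 0 1 0' |sed -n 2,4p
```

```text
position: [454.9, 185.4, 97.2]
tcp_rot: [-3.142, 0.0, -2.624]
force: [-0.1, 0.5, -2.1]
position: [455.0, 185.4, 97.1]
tcp_rot: [-3.141, 0.001, -2.624]
force: [-2.4, -0.7, 7.5]
```

```bash
python3 nudge.py '40 0 0 0 0;40 0 0 0 0;40 0 0 0 0;40 0 0 0 0;40 0 0 0 0' |tail -3;python3 nudge.py '40 0 0 -40 0;40 0 0 -80 0;40 0 0 -120 0;40 0 0 -120 0;40 0 0 -120 0' |tail -3; python3 go.py 501.2 -322 220 0.915
```

```text
force: [-0.5, 0.2, -0.7]
gripper_width: 39.9
grasp_force: 0.0
force: [-0.3, 0.3, 0.1]
gripper_width: 39.7
grasp_force: 0.0
need [ 211.4 -463.6   -2.2] turn 2.744 or -0.397 | q6 -1.94 t 23.98 tz -0.001 F [-0.3  0.3  0.1]
```

```bash
python3 nudge.py '40 70 -154 0 1;40 70 -154 0 1;40 70 -154 0 1;40 70 -154 0 1;40 70 -154 0 1;40 70 -154 0 1;40 70 -154 0 1;40 70 -154 0 1'|head -2;python3 go.py 501.2 -322 200 0.915
```

```text
t: 24.65
position: [469.6, 16.6, 214.6]
need [-187.1 -284.    14.3] turn 1.737 or -1.405 | q6 -1.3 t 24.65 tz 0.003 F [-0.9 -0.  -0.6]
```

Run:
```python
from h import *
im=camrig.get_image("top");cv2.imwrite("pics/top4.png",im[:,:,::-1])
a=cv2.imread("pics/top0.png").astype(int);b=im[:,:,::-1].astype(int)
np.set_printoptions(linewidth=200)
d=(abs(a-b).max(2)>50).astype(np.uint8);n,_,st,c=cv2.connectedComponentsWithStats(d)
print([(st[i].tolist(),c[i].round()) for i in range(1,n) if st[i,4]>8])
```

```text
[([374, 175, 11, 9, 55], array([379., 179.])), ([127, 213, 16, 22, 84], array([135., 224.])), ([144, 221, 4, 5, 17], array([145., 223.])), ([122, 222, 8, 5, 33], array([126., 224.])), ([171, 227, 64, 55, 860], array([204., 248.])), ([213, 240, 59, 84, 352], array([251., 271.])), ([268, 258, 11, 39, 231], array([273., 280.])), ([197, 282, 6, 2, 9], array([199., 283.])), ([200, 284, 11, 29, 109], array([205., 297.])), ([177, 315, 73, 69, 785], array([217., 357.]))]
```

```bash
python3 nudge.py '40 -187 -284 14 1;40 -187 -284 14 1;40 -187 -284 14 1;40 -187 -284 14 1;40 -187 -284 14 1;40 -187 -284 14 1;40 -187 -284 14 1;40 -187 -284 14 1'|head -2;python3 go.py 501.8 -323 200 0.915
```

```text
t: 25.37
position: [502.9, -316.3, 200.9]
need [-6.6 -1.7  0.9] turn 0.741 or -2.401 | q6 -0.85 t 25.37 tz 0.048 F [-0.3  0.1  0.3]
```

```bash
python3 nudge.py '40 -6 -2 0 0.741;40 -6 -2 0 0.741;40 -6 -2 0 0.741;40 -6 -2 0 0.741;40 -6 -2 0 0.741;40 -6 -2 0 0.741;40 -6 -2 0 0.741;40 -6 -2 0 0.741'>/dev/null;python3 go.py 501.8 -323 89 0.915
python3 - <<'E'
from h import *
im=camrig.get_image("top");cv2.imwrite("pics/top5.png",im[:,:,::-1]);crop(im,150,165,410,290,3,"pics/t5.png")
im=camrig.get_image("side");cv2.imwrite("pics/side5.png",im[:,:,::-1])
E
```

```text
need [ -2.1   1.8 112.4] turn 0.009 or -3.133 | q6 -0.12 t 26.03 tz -0.004 F [-0.3 -0.6  1.1]
```

View pics/t5.png

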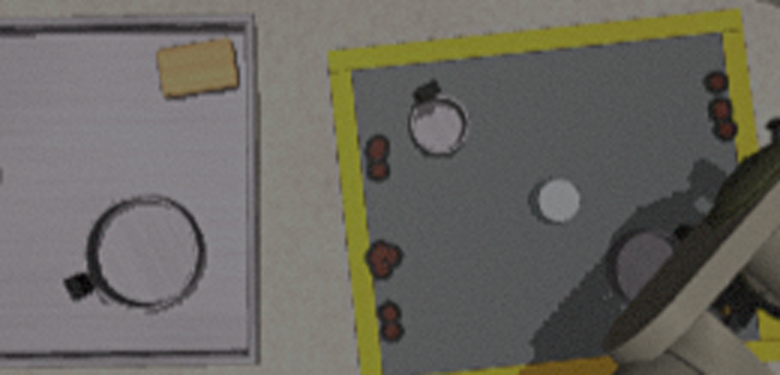

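Dipper 1 stands in the pan (rim centre crop ≈ (148,253), grip (78,287)). Dippers 3 and 4 are unmoved.

```bash
python3 -c "
from m import *
c=P('D1',c1(147.5,253,3,150,165),67);g=P('g',c1(78,287,3,150,165),127);d=g-c;print(np.hypot(*d[:2]),np.arctan2(d[1],d[0]))"|tail -3
python3 nudge.py '40 -1.5 1.5 0 0;40 -1.5 1.5 40 0;40 -1.5 1.5 80 0;40 -1.5 1.5 110 0;40 -1.5 1.5 111 0;40 -1.5 1.5 111 0;40 -1.5 1.5 111 0'|sed -n 2,4p; python3 nudge.py '0 0 0 0 0;0 0 0 0 0;0 0 0 0 0;0 0 0 0 0;0 0 0 0 0;0 0 0 0 0;0 0 0 0 0' 20
python3 nudge.py '0 0 0 0 0;0 0 0 0 0;0 0 0 -20 0;0 0 0 -50 0;0 0 0 -90 0;0 0 0 -130 0;0 0 0 -150 0;0 0 0 -150 0' 50
python3 - <<'E'
from h import *
im=camrig.get_image("side");cv2.imwrite("pics/side6.png",im[:,:,::-1]);crop(im,130,150,320,290,4,"pics/s6.png")
E
```

```text
D1 [485.  135.2  67. ] reach 503.0
g [459.9 184.3 127. ] reach 495.0
55.214195863683095 2.043649665000557
position: [503.0, -323.5, 93.5]
tcp_rot: [3.139, 0.0, 0.919]
force: [0.6, 0.4, 0.8]
t: 27.3
position: [502.5, -322.9, 92.2]
tcp_rot: [3.14, 0.0, 0.918]
force: [0.5, 0.4, 5.8]
gripper_width: 11.7
grasp_force: 20.0
t: 27.97
position: [503.3, -323.6, 246.6]
tcp_rot: [3.133, 0.001, 0.918]
force: [0.5, 0.1, -0.1]
gripper_width: 11.0
grasp_force: 50.0
```

View pics/s6.png

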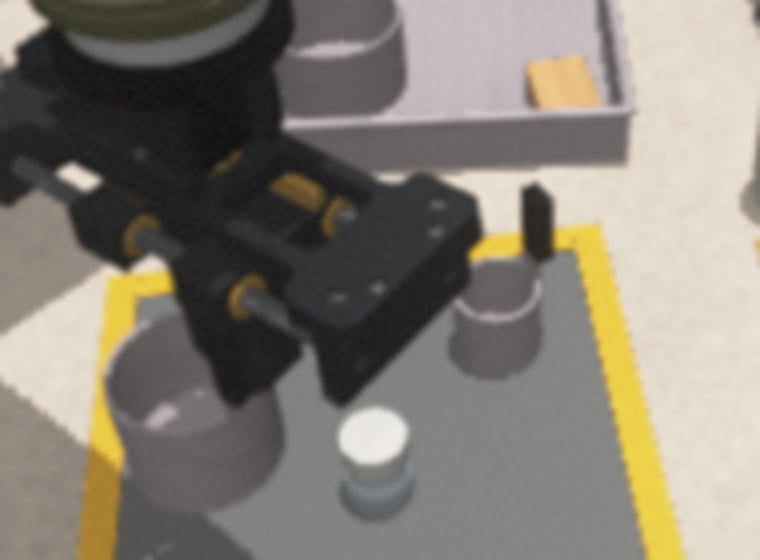

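Dipper 3 is held upright. Carrying it over dipper 1 at about (483,137.5) with its grip towards +x.

```bash
python3 go.py 520 137.5 230 1.571
```

```text
need [ 376.5 -265.9   12. ] turn -0.653 or 2.489 | q6 -0.12 t 28.02 tz 0.069 F [-0.   0.1 -1.9]
```

```bash
python3 nudge.py '0 376 -266 10 -0.653;0 376 -266 10 -0.653;0 376 -266 10 -0.653;0 376 -266 10 -0.653;0 376 -266 10 -0.653;0 376 -266 10 -0.653;0 376 -266 10 -0.653;0 376 -266 10 -0.653'>/dev/null;python3 go.py 520 137.5 200 1.571
```

```text
need [125.1   6.7  32.3] turn 0.0 or -3.141 | q6 -0.21 t 28.68 tz -0.051 F [ 0.8  0.  -0.6]
```

```bash
python3 nudge.py '0 125 6 0 0;0 125 6 0 0;0 125 6 0 0;0 125 6 0 0;0 125 6 0 0;0 125 6 20 0;0 125 6 30 0;0 125 6 30 0'>/dev/null;python3 go.py 520 137.5 95 1.571
python3 - <<'E'
from h import *
a=camrig.get_image("top");b=camrig.get_image("side")
crop(a,160,200,240,280,5,"/tmp/a.png");crop(b,190,90,290,190,4,"/tmp/b.png")
cv2.imwrite("pics/tb.png",np.hstack([cv2.imread("/tmp/a.png"),cv2.imread("/tmp/b.png")]))
E
```

```text
need [  3.6   1.4 106.1] turn -0.001 or 3.14 | q6 0.03 t 29.35 tz -0.002 F [ 0.8 -0.6 -0.2]
```

View pics/tb.png

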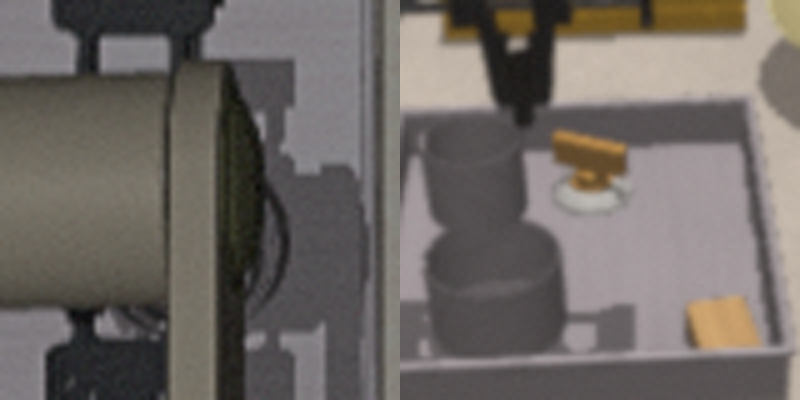

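Side view: held dipper 3 centred at column ≈ 208.7, dipper 1's rim at ≈ 213.7. Solving for their x offset numerically.

Run:
```python
from h import *
from scipy.optimize import brentq
for n,col,y,z in(("d3",190+75.5/4-.5,134,169),("d1",190+95.5/4-.5,137,67)):
    print(n,brentq(lambda x:proj("side",[x,y,z])[0]-col,300,700))
s=manip.read_state();print(s['position'],s['tcp_rot'])
# auto rim fit of d1 in top5 & d3,d4 rims in top0
for f,(cx,cy),r in(("top5",(199,249),19.3),("top0",(362,198),19.3),("top0",(367,254),13.2),("top0",(296.3,206.6),10)):
    g=cv2.GaussianBlur(cv2.imread(f"pics/{f}.png",0),(0,0),.7).astype(float)
    th=np.arange(0,6.28,.05);best=[]
    for x in np.arange(cx-3,cx+3,.25):
        for y in np.arange(cy-3,cy+3,.25):
            for R in np.arange(r-.8,r+.8,.2):
                v=lambda q:cv2.remap(g.astype(np.float32),(x+q*np.cos(th)).astype(np.float32)[None],(y+q*np.sin(th)).astype(np.float32)[None],1).mean()
                best.append((v(R-.7)-.5*v(R+1.2)-.5*v(R-2.7),x,y,R))
    b=max(best);print(f,b,ray("top",b[1:3],{19.3:68,13.2:60,10:56}[r]).round(1))
```

```text
d3 486.6507669294384
d1 489.13733954131914
[520.38645178 134.20608661 203.71206688] [-3.13976659e+00  2.23280709e-04  1.56975386e+00]
top5 (np.float32(8.913033), np.float64(196.0), np.float64(249.0), np.float64(19.499999999999996)) [485.  142.4  68. ]
top0 (np.float32(15.1381035), np.float64(364.5), np.float64(196.75), np.float64(19.099999999999998)) [ 620.1 -295.    68. ]
top0 (np.float32(14.993351), np.float64(368.5), np.float64(254.75), np.float64(12.999999999999996)) [ 470.  -304.3   60. ]
top0 (np.float32(9.309868), np.float64(297.3), np.float64(205.35), np.float64(9.599999999999998)) [ 598.4 -121.2   56. ]
```

```bash
python3 nudge.py '0 3.5 2 0 0;0 3.5 2 30 0;0 3.5 2 60 0;0 3.5 2 80 0;0 3.5 2 95 0;0 3.5 2 98 0;0 3.5 2 98 0'|sed -n 2,4p; python3 nudge.py '0 0 0 1 0;0 0 0 2 0;0 0 0 3 0;0 0 0 4 0;0 0 0 4 0' |sed -n 2,4p; python3 nudge.py '0 0 0 1 0;0 0 0 2 0;0 0 0 2 0' |sed -n 2,4p
```

```text
position: [522.6, 138.7, 106.2]
tcp_rot: [-3.141, 0.0, 1.571]
force: [0.5, 0.1, -1.3]
position: [522.5, 138.8, 102.6]
tcp_rot: [3.141, 0.0, 1.571]
force: [-0.6, 0.6, -0.1]
position: [522.4, 138.8, 100.2]
tcp_rot: [-3.141, 0.0, 1.571]
force: [0.5, -0.1, -0.4]
```

```bash
python3 nudge.py '0 0 0 1 0;0 0 0 2 0;0 0 0 3 0;0 0 0 3 0' |sed -n 2,4p; python3 nudge.py '0 0 0 1 0;0 0 0 1.5 0;0 0 0 1.5 0' |sed -n 2,4p;python3 nudge.py '0 0 0 1 0;0 0 0 1 0' |sed -n 2,4p
```

```text
position: [522.4, 138.8, 97.1]
tcp_rot: [-3.141, -0.0, 1.571]
force: [0.0, 0.3, 0.2]
position: [522.4, 138.8, 95.7]
tcp_rot: [-3.141, 0.0, 1.571]
force: [-0.6, 0.3, -1.5]
position: [522.8, 138.8, 95.3]
tcp_rot: [3.141, -0.0, 1.571]
force: [-0.6, 0.3, 3.5]
```

Contact exactly at the predicted seated height (95.2). Release, rise, go to dipper 4.

```bash
python3 nudge.py '36 0 0 0 0;36 0 0 0 0;36 0 0 0 0;36 0 0 0 0;36 0 0 0 0' |tail -3;python3 nudge.py '36 0 0 -40 0;36 0 0 -80 0;36 0 0 -120 0;36 0 0 -120 0;36 0 0 -120 0' |tail -3; python3 go.py 621 -104 200 2.088
```

```text
force: [0.0, 0.5, 0.0]
gripper_width: 35.9
grasp_force: 0.0
force: [0.1, 0.8, -0.6]
gripper_width: 36.0
grasp_force: 0.0
need [-242.9   97.7   17. ] turn -0.517 or 2.625 | q6 0.04 t 32.28 tz -0.048 F [ 0.1  0.8 -0.6]
```

```bash
python3 nudge.py '40 -243 97 10 -0.517;40 -243 97 10 -0.517;40 -243 97 10 -0.517;40 -243 97 10 -0.517;40 -243 97 10 -0.517;40 -243 97 10 -0.517;40 -243 97 10 -0.517;40 -243 97 10 -0.517'>/dev/null
python3 - <<'E'
from h import *
im=camrig.get_image("top");cv2.imwrite("pics/top7.png",im[:,:,::-1]);crop(im,150,165,310,285,5,"pics/t7.png")
E
python3 go.py 621 -104 85 2.088
```

```text
need [  0.5   2.7 117.3] turn -0.003 or 3.139 | q6 -0.87 t 33.0 tz -0.04 F [ 0.1  0.7 -0.2]
```

View pics/t7.png

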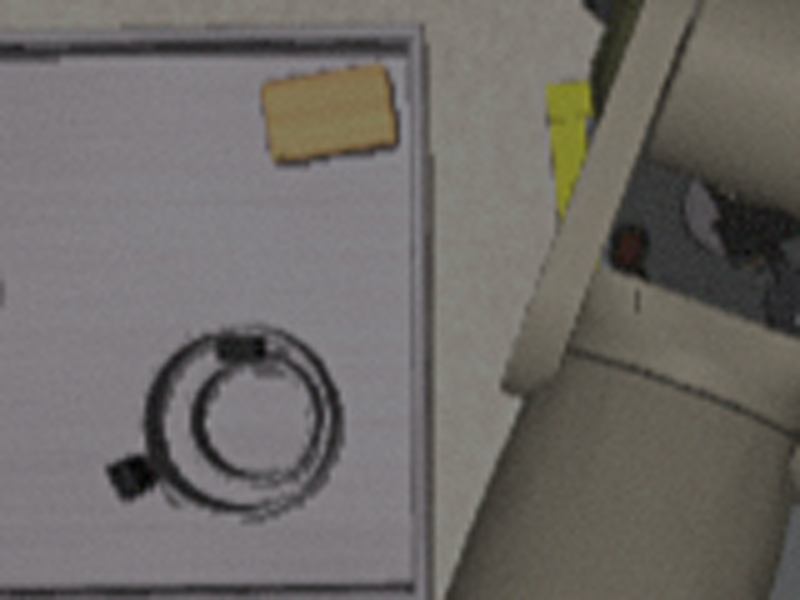

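Dipper 3 sits inside dipper 1: rims centred at crop ≈(260,421) and (245,421), grips at (241,347) and (130,477). Computing.

```bash
python3 -c "
from m import *
c=P('D3',c1(260,421,5,150,165),63);g=P('g3',c1(241,347,5,150,165),123);d=g-c;print(np.hypot(*d[:2]),np.arctan2(d[1],d[0]))
P('D1',c1(245,421,5,150,165),67)
g=P('g1',c1(131,476,5,150,165),127);"|tail -5
python3 - <<'E'
from h import *
im=cv2.imread("pics/top7.png")
def circ(x,y,z,R,c):
    q=np.array([proj("top",[x+R*np.cos(a),y+R*np.sin(a),z]) for a in np.arange(0,6.28,.1)]);return q
# dark/bright contrast score over world xy for d3 rim and d1 rim (outer & inner edge)
g=cv2.GaussianBlur(im.max(2),(0,0),.6).astype(np.float32)
for n,z,R,x0,y0 in(("d3",63,34,485,135),("d1",67,50,483,138)):
    res=[]
    for x in np.arange(x0-7,x0+7.1,1):
        for y in np.arange(y0-9,y0+9.1,1):
            v=[cv2.remap(g,*[circ(x,y,z,r,0)[:,k].astype(np.float32)[None] for k in(0,1)],1).mean() for r in(R-1.5,R-5)]
            res.append((v[0]-v[1],x,y))
    print(n,sorted(res)[-3:],sorted(res)[:3])
E
```

```text
D3 [485.3 128.5  63. ] reach 502.0
g3 [524.3 131.  123. ] reach 540.0
38.99511024072183 0.06444731980341334
D1 [485.5 135.8  67. ] reach 504.0
g1 [461.2 184.  127. ] reach 497.0Traceback (most recent call last):
  File "<stdin>", line 11, in <module>
  File "<stdin>", line 4, in circ
  File "h.py", line 9, in proj
    c=camrig.get_calibration(n);K=np.array(c['intrinsics']);p=np.array(c['R'])@np.array(X,float)+c['t']
ValueError: time passes only in moves, steps and waits
```

The top camera seems to carry a few mm of bias. Dipper 4 has only 5 mm of play, so I'll square its grip first. That means closing tangentially to centre it, then regripping radially.

```bash
python3 nudge.py '56 0 1.5 0 0.785;56 0 1.5 0 0.785;56 0 1.5 0 0.785;56 0 1.5 0 0.785;56 0 1.5 0 0.785;56 0 1.5 0 0.785;56 0 1.5 0 0.785;56 0 1.5 0 0.785'>/dev/null
python3 nudge.py '56 0 0 0 0.785;56 0 0 0 0.785;56 0 0 0 0.785;56 0 0 0 0.785;56 0 0 0 0.785;56 0 0 0 0.785;56 0 0 0 0.785;56 0 0 0 0.785'>/dev/null
python3 go.py 620.3 -105 85 0.517
```

```text
need [ -1.4   2.4 119.3] turn 0.003 or -3.139 | q6 0.7 t 34.33 tz -0.072 F [ 0.5  0.3 -1.1]
```

```bash
python3 nudge.py '56 -1 1.5 0 0;56 -1 1.5 40 0;56 -1 1.5 80 0;56 -1 1.5 116 0;56 -1 1.5 118 0;56 -1 1.5 118 0;56 -1 1.5 118 0'|sed -n 2,4p
python3 nudge.py '12 0 0 0 0;12 0 0 0 0;12 0 0 0 0;12 0 0 0 0;12 0 0 0 0;12 0 0 0 0;12 0 0 0 0;12 0 0 0 0' 10; python3 go.py 620.3 -105 85 0.517
python3 - <<'E'
from h import *
for n in("top","side"):cv2.imwrite(f"pics/{n}8.png",camrig.get_image(n)[:,:,::-1])
E
```

```text
position: [621.7, -105.4, 88.9]
tcp_rot: [3.139, -0.002, 0.519]
force: [-0.2, -0.1, 0.5]
t: 35.58
position: [620.9, -105.3, 87.2]
tcp_rot: [3.141, -0.0, 0.518]
force: [-0.3, -0.4, 2.3]
gripper_width: 19.6
grasp_force: 10.0
need [-0.4 -0.5  2.2] turn 0.001 or -3.14 | q6 0.7 t 35.58 tz 0.035 F [-0.3 -0.4  2.3]
```

```bash
python3 nudge.py '56 0 0 0 0;56 0 0 0 0;56 0 0 0 0;56 0 0 0 0;56 0 0 0 0;56 0 0 0 -0.2;56 0 0 0 -0.3;56 0 0 0 -0.4'|tail -2
python3 nudge.py '56 0 0 0 -1.171;56 0 0 0 -1.171;56 0 0 0 -1.171;56 0 0 0 -1.171;56 0 0 0 -1.171;56 0 0 0 -1.171;56 0 0 0 -1.171;56 0 0 0 -1.171'>/dev/null
python3 nudge.py '56 0 0 0 -0.3;56 0 0 0 -0.3;56 0 0 0 -0.3;56 0 0 0 -0.3'>/dev/null;python3 go.py 620.9 -105.3 87 2.089
```

```text
gripper_width: 55.9
grasp_force: 0.0
need [-0.2  0.1 -0.2] turn 0.106 or -3.036 | q6 -0.98 t 37.35 tz -0.042 F [-0.1 -0.5  0.3]
```

```bash
python3 nudge.py '56 0 0 0 0.1;56 0 0 0 0.1;56 0 0 0 0.1;56 0 0 0 0.1'>/dev/null;python3 go.py 620.9 -105.3 87 2.089
python3 nudge.py '0 0 0 0 0;0 0 0 0 0;0 0 0 0 0;0 0 0 0 0;0 0 0 0 0;0 0 0 0 0;0 0 0 0 0;0 0 0 0 0' 15;python3 go.py 620.9 -105.3 87 2.089
```

```text
need [-0.2  0.1 -0.2] turn 0.006 or -3.136 | q6 -0.88 t 37.68 tz -0.005 F [-0.2 -0.1  0.4]
t: 38.35
position: [620.7, -105.2, 86.8]
tcp_rot: [-3.142, -0.0, 2.093]
force: [0.5, -0.2, -0.7]
gripper_width: 11.8
grasp_force: 15.0
need [-0.2  0.1 -0.2] turn 0.004 or -3.137 | q6 -0.88 t 38.35 tz 0.054 F [ 0.5 -0.2 -0.7]
```

Gripped fine, but dipper 3's y in the nest is uncertain. I'll let dipper 4 stand (its pose is now known), square dipper 3's grip the same way, then return.

```bash
python3 nudge.py '56 0 0 0 0;56 0 0 0 0;56 0 0 0 0;56 0 0 0 0;56 0 0 0 0'|tail -2
python3 nudge.py '56 0 0 -40 0;56 0 0 -80 0;56 0 0 -100 0;56 0 0 -100 0'|sed -n 2p;python3 go.py 521.5 136 190 0
```

```text
gripper_width: 42.8
grasp_force: 0.0
position: [622.4, -105.7, 192.2]
need [259.8  33.2   0.6] turn 2.093 or -1.048 | q6 -0.88 t 39.1 tz 0.037 F [ 0.  -0.   0.1]
```

```bash
python3 nudge.py '56 260 33 0 -1.048;56 260 33 0 -1.048;56 260 33 0 -1.048;56 260 33 0 -1.048;56 260 33 0 -1.048;56 260 33 0 -1.048;56 260 33 0 -1.048;56 260 33 0 -1.048'|sed -n 2p
python3 nudge.py '56 0 0 0 -0.05;56 0 0 0 -0.05;56 0 0 0 -0.05;56 0 0 0 -0.05'|sed -n 2p;python3 go.py 521.5 136 95 0
```

```text
position: [517.6, 139.5, 186.1]
position: [519.5, 136.4, 186.3]
need [-2.1 -0.4 91.3] turn 3.141 or -0.001 | q6 -1.53 t 40.1 tz -0.017 F [-0.2 -0.7 -0.2]
```

```bash
python3 nudge.py '56 -2.5 0 0 0;56 -2.5 0 40 0;56 -2.5 0 80 0;56 -2.5 0 90 0;56 -2.5 0 90 0;56 -2.5 0 90 0'|sed -n 2,4p
python3 nudge.py '12 0 0 0 0;12 0 0 0 0;12 0 0 0 0;12 0 0 0 0;12 0 0 0 0;12 0 0 0 0;12 0 0 0 0;12 0 0 0 0' 10
```

```text
position: [522.8, 136.5, 97.8]
tcp_rot: [3.142, 0.001, -3.14]
force: [1.1, -0.3, 0.1]
t: 41.27
position: [522.3, 136.6, 97.2]
tcp_rot: [-3.142, 0.001, -3.14]
force: [0.4, 0.6, 4.1]
gripper_width: 19.9
grasp_force: 10.0
```

```bash
python3 nudge.py '56 0 0 0 0;56 0 0 0 0;56 0 0 0 0;56 0 0 0 0;56 0 0 0 0;56 0 0 0 0.12;56 0 0 0 0.24;56 0 0 0 0.36'|tail -2
python3 nudge.py '56 0 0 0 0.9;56 0 0 0 0.9;56 0 0 0 0.9;56 0 0 0 0.9;56 0 0 0 0.9;56 0 0 0 0.9;56 0 0 0 0.9;56 0 0 0 0.9'>/dev/null;python3 go.py 522.3 136.6 97 1.571
python3 nudge.py '56 0 0 0 0.311;56 0 0 0 0.311;56 0 0 0 0.311;6 0 0 0 0.311;6 0 0 0 0.311;6 0 0 0 0.311;6 0 0 0 0.311;6 0 0 0 0.311' 10 >/dev/null
python3 nudge.py '6 0 0 0 0;6 0 0 0 0;6 0 0 0 0;6 0 0 0 0;6 0 0 0 0'; python3 go.py 522.3 136.6 97 1.571
```

```text
gripper_width: 56.0
grasp_force: 0.0
need [-0.1  0.2 -0.2] turn 0.307 or -2.834 | q6 -0.27 t 42.6 tz 0.063 F [0.2 0.4 0. ]
t: 43.68
position: [522.1, 136.6, 96.8]
tcp_rot: [-3.141, 0.0, 1.572]
force: [0.2, 0.0, -0.7]
gripper_width: 11.7
grasp_force: 10.0
need [ 0.   0.2 -0.2] turn 0.001 or -3.14 | q6 0.03 t 43.68 tz 0.008 F [ 0.2  0.  -0.7]
```

Dipper 3's centre is now known by touch: (485.1, 136.6). Back to dipper 4.

```bash
python3 nudge.py '50 0 0 0 0;50 0 0 0 0;50 0 0 0 0;50 0 0 0 0;50 0 0 0 0;50 0 0 0 0'|tail -2
python3 nudge.py '50 0 0 -40 0;50 0 0 -80 0;50 0 0 -105 0;50 0 0 -105 0;50 0 0 -105 0'|sed -n 2p;python3 go.py 620.7 -105.2 190 2.092
```

```text
gripper_width: 49.2
grasp_force: 0.0
position: [522.4, 136.6, 202.8]
need [-242.    97.9   13.1] turn -0.52 or 2.622 | q6 0.03 t 44.6 tz -0.001 F [-0.8  0.1  0.1]
```

```bash
python3 nudge.py '50 -242 98 11 -0.52;50 -242 98 11 -0.52;50 -242 98 11 -0.52;50 -242 98 11 -0.52;50 -242 98 11 -0.52;50 -242 98 11 -0.52;50 -242 98 11 -0.52;50 -242 98 11 -0.52'|sed -n 2p
python3 - <<'E'
from h import *
b=camrig.get_image("side");cv2.imwrite("pics/side9.png",b[:,:,::-1])
a=cv2.imread("pics/side0.png").astype(int);d=(abs(a-b[:,:,::-1].astype(int)).max(2)>50)
# d4 grip in side0: dark region around col 264,row 205
for n,q in(("then",a),("now",b[:,:,::-1].astype(int))):
    m=(q[198:218,255:275].max(2)<60);print(n,m.sum(),np.argwhere(m).mean(0).round(1))
E
python3 go.py 620.7 -105.2 87 2.092
```

```text
position: [620.8, -109.3, 187.9]
then 101 [8.  8.8]
now 95 [8.  8.6]
need [  1.    1.6 101.3] turn -0.003 or 3.139 | q6 -0.88 t 45.32 tz 0.033 F [ 0.3  0.2 -1. ]
```

```bash
python3 nudge.py '50 0.5 0.5 0 0;50 0.5 0.5 40 0;50 0.5 0.5 80 0;50 0.5 0.5 100 0;50 0.5 0.5 100 0;50 0.5 0.5 100 0;50 0.5 0.5 100 0'>/dev/null;python3 go.py 620.7 -105.2 87 2.092
python3 nudge.py '0 0 0 0 0;0 0 0 0 0;0 0 0 0 0;0 0 0 0 0;0 0 0 0 0;0 0 0 0 0;0 0 0 0 0' 20;python3 go.py 620.7 -105.2 87 2.092
```

```text
need [-0.7 -1.2  5.7] turn 0.001 or -3.14 | q6 -0.88 t 45.9 tz -0.03 F [ 0.6  0.1 -0.4]
t: 46.48
position: [620.8, -104.6, 91.0]
tcp_rot: [3.141, 0.0, 2.092]
force: [0.4, -0.6, 0.7]
gripper_width: 11.5
grasp_force: 20.0
need [-0.5 -0.3  4. ] turn 0.0 or -3.141 | q6 -0.88 t 46.48 tz 0.009 F [ 0.4 -0.6  0.7]
```

```bash
python3 nudge.py '0 0 0 0 0;0 0 0 0 0;0 0 0 -30 0;0 0 0 -70 0;0 0 0 -110 0;0 0 0 -140 0;0 0 0 -140 0' 50|tail -3;python3 go.py 470.9 111.3 225 -0.529
```

```text
force: [1.0, -0.3, -0.2]
gripper_width: 11.5
grasp_force: 50.0
need [263.1 -23.5  10.2] turn 2.621 or -0.52 | q6 -0.88 t 47.07 tz -0.026 F [ 1.  -0.3 -0.2]
```

```bash
python3 nudge.py '0 130 -12 0 1;0 130 -12 0 1;0 130 -12 0 1;0 130 -12 0 1;0 130 -12 0 1;0 130 -12 0 1;0 130 -12 0 1;0 130 -12 0 1'|sed -n 2p;python3 go.py 470.9 111.3 225 -0.529
```

```text
position: [545.1, 2.3, 229.9]
need [  61.9 -116.4    5.1] turn 1.615 or -1.526 | q6 0.27 t 47.73 tz -0.001 F [ 0.3  0.6 -1. ]
```

```bash
python3 nudge.py '0 62 -116 0 1;0 62 -116 0 1;0 62 -116 0 1;0 62 -116 0 1;0 62 -116 0 1;0 62 -116 0 1;0 62 -116 0 1;0 62 -116 0 1'>/dev/null;
python3 nudge.py '0 0 0 20 0.615;0 0 0 20 0.615;0 0 0 20 0.615;0 0 0 20 0.615;0 0 0 20 0.615;0 0 0 20 0.615;0 0 0 20 0.615;0 0 0 20 0.615'>/dev/null;python3 go.py 470.9 111.3 98 -0.529
python3 - <<'E'
from h import *
a=camrig.get_image("top");b=camrig.get_image("side");cv2.imwrite("pics/top10.png",a[:,:,::-1])
crop(a,160,200,240,280,5,"/tmp/a.png");crop(b,190,90,290,190,4,"/tmp/b.png")
cv2.imwrite("pics/tb10.png",np.hstack([cv2.imread("/tmp/a.png"),cv2.imread("/tmp/b.png")]))
E
```

```text
need [ -0.3  -0.7 112.5] turn 0.019 or -3.123 | q6 2.07 t 49.07 tz -0.006 F [-0.7  0.3 -1. ]
```

```bash
python3 nudge.py '0 0 0 30 0.015;0 0 0 50 0.015;0 0 0 50 0.015;0 0 0 50 0.015;0 0 0 50 0.015;0 0 0 50 0.015'>/dev/null;python3 go.py 470.9 111.3 98 -0.529
python3 - <<'E'
from h import *
a=camrig.get_image("top");b=camrig.get_image("side");cv2.imwrite("pics/side11.png",b[:,:,::-1])
crop(a,160,200,240,280,5,"/tmp/a.png");crop(b,190,90,290,190,4,"/tmp/b.png")
cv2.imwrite("pics/tb11.png",np.hstack([cv2.imread("/tmp/a.png"),cv2.imread("/tmp/b.png")]))
E
```

```text
need [-1.2 -0.1 64.1] turn 0.001 or -3.141 | q6 2.08 t 49.67 tz -0.019 F [-0.2  0.4 -0.1]
```

View pics/tb11.png

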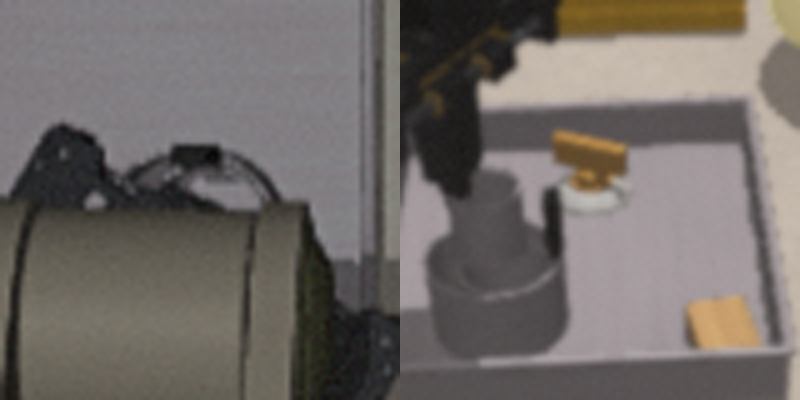

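Last allowed view: dipper 4 hangs centred over the nest (crop x≈487; dipper 3's grip at 553, unmoved). Lowering in stages and watching force.

```bash
python3 nudge.py '0 -1 0 6 0;0 -1 0 12 0;0 -1 0 12 0;0 -1 0 12 0'|sed -n 2,4p; python3 nudge.py '0 0 0 4 0;0 0 0 8 0;0 0 0 8 0'|sed -n 2,4p
```

```text
position: [470.1, 111.1, 148.5]
tcp_rot: [3.141, 0.001, -0.529]
force: [-0.6, 0.3, -1.5]
position: [473.6, 109.9, 144.7]
tcp_rot: [-3.138, -0.011, -0.529]
force: [-0.4, -7.5, 30.2]
```

```bash
python3 -c "
from bench import manip, camrig, job_done
s=manip.read_state();print(s['force'],s['ft_torque'],s['gripper_width'])"; python3 nudge.py '0 0 0 -9 0;0 0 0 -9 0;0 0 0 -9 0;0 0 0 -9 0'|sed -n 2,4p
python3 -c "
from bench import manip, camrig, job_done
s=manip.read_state();print(s['force'],s['ft_torque'],s['gripper_width'])"
```

```text
[-0.40370042 -7.46687179 30.20662661] [-0.7846761   0.44491761 -0.10049261] 11.840425499085836
position: [469.8, 111.2, 149.2]
tcp_rot: [3.141, 0.001, -0.528]
force: [-0.0, -0.2, -0.3]
[-0.03102397 -0.21335404 -0.34782684] [0.00489759 0.19193169 0.02069417] 11.352817155585944
```

Run:
```python
from h import *
from scipy.optimize import brentq
for n,col,y,z in(("d4",211.4,136,127),("d3grip",227.9,136.6,123),("d1",213.9,138,67)):
    print(n,brentq(lambda x:proj("side",[x,y,z])[0]-col,300,700), proj("side",[485.3 if n!='d3grip' else 522,y,z]))
b=cv2.imread("pics/side11.png")
# profile columns across d3 grip & d4 body, rows
for r in (130,134,138,142,146,150,154):print(r,b[r,196:236].max(1).tolist())
```

```text
d4 490.041913133914 [209.66630606 136.24432505]
d3grip 534.8303923394808 [223.22200865 136.87978167]
d1 490.5684111525867 [212.05205157 153.647055  ]
130 [41, 33, 33, 32, 34, 35, 36, 28, 35, 31, 28, 33, 34, 59, 113, 149, 159, 160, 163, 161, 160, 161, 164, 167, 165, 163, 162, 163, 162, 161, 162, 155, 134, 119, 109, 105, 100, 100, 97, 98]
134 [81, 51, 39, 34, 32, 37, 33, 32, 30, 33, 35, 53, 72, 82, 84, 83, 85, 87, 85, 86, 88, 95, 113, 140, 158, 164, 164, 165, 163, 162, 163, 164, 163, 157, 142, 135, 136, 134, 124, 128]
138 [164, 162, 158, 144, 108, 64, 47, 43, 37, 34, 43, 53, 76, 81, 81, 80, 83, 84, 84, 83, 82, 86, 103, 113, 130, 158, 167, 164, 155, 122, 71, 48, 49, 86, 138, 171, 179, 182, 176, 176]
142 [165, 163, 163, 163, 162, 142, 102, 83, 83, 84, 81, 82, 82, 87, 83, 88, 88, 88, 88, 82, 82, 77, 75, 79, 104, 150, 165, 165, 153, 107, 56, 33, 35, 51, 95, 134, 144, 147, 154, 162]
146 [164, 164, 165, 165, 166, 157, 125, 88, 81, 81, 82, 84, 86, 86, 88, 85, 84, 85, 82, 82, 80, 77, 78, 75, 78, 82, 96, 110, 122, 125, 76, 37, 35, 46, 93, 150, 166, 167, 165, 166]
150 [160, 145, 123, 98, 85, 80, 76, 75, 77, 79, 82, 85, 86, 83, 85, 85, 86, 83, 82, 81, 80, 81, 78, 75, 73, 76, 86, 87, 83, 77, 52, 40, 33, 39, 76, 129, 159, 167, 165, 165]
154 [116, 82, 69, 68, 69, 75, 76, 77, 78, 78, 79, 82, 81, 85, 86, 83, 84, 86, 84, 80, 81, 79, 79, 81, 84, 82, 84, 81, 82, 77, 73, 61, 54, 63, 92, 136, 161, 166, 168, 165]
```

Run:
```python
from h import *
for f in("side9","side8","side11"):
    b=cv2.imread(f"pics/{f}.png").max(2);m=(b[125:165,195:245]<62);n,l,st,c=cv2.connectedComponentsWithStats(m.astype(np.uint8))
    print(f,[(st[i].tolist(),(c[i]+[195,125]).round(1).tolist()) for i in range(1,n) if st[i,4]>12])
for f in("top7","top8","top10"):
    b=cv2.imread(f"pics/{f}.png").max(2);m=(b[205:275,165:230]<52);n,l,st,c=cv2.connectedComponentsWithStats(m.astype(np.uint8))
    print(f,[(st[i].tolist(),(c[i]+[165,205]).round(1).tolist()) for i in range(1,n) if st[i,4]>8])
```

```text
side9 [([18, 0, 32, 40, 778], [231.0, 148.4]), ([5, 2, 7, 15, 80], [203.2, 133.7])]
side8 [([36, 0, 14, 21, 210], [238.8, 132.8]), ([5, 2, 7, 15, 80], [203.1, 133.8]), ([28, 13, 5, 16, 57], [224.6, 146.4]), ([34, 25, 16, 15, 163], [237.6, 159.1])]
side11 [([0, 0, 16, 15, 172], [202.5, 130.6]), ([31, 13, 4, 17, 55], [227.6, 146.2])]
top7 [([28, 27, 10, 6, 43], [197.7, 234.4]), ([7, 28, 28, 34, 156], [181.2, 254.9]), ([45, 29, 8, 16, 19], [214.8, 241.7]), ([44, 33, 5, 9, 10], [211.7, 242.1]), ([24, 35, 9, 20, 38], [191.1, 250.3])]
top8 [([28, 27, 10, 5, 40], [197.7, 234.3]), ([7, 28, 28, 34, 155], [181.2, 254.9]), ([45, 29, 8, 16, 19], [214.8, 241.7]), ([24, 35, 10, 20, 37], [191.3, 250.5]), ([45, 34, 4, 9, 10], [212.1, 243.0])]
top10 [([0, 21, 36, 17, 267], [176.6, 236.3]), ([29, 24, 10, 5, 40], [198.4, 230.7]), ([45, 28, 6, 9, 11], [213.3, 237.2]), ([53, 37, 12, 33, 224], [222.6, 262.4])]
```

Dipper 3's grip has moved about +8 mm in x since I squared it (side 224.6→227.6, top row 234.4→230.7); it was knocked. I'll rise for a fresh measurement of the nest.

```bash
python3 nudge.py '0 0 0 -40 0;0 0 0 -60 0;0 0 0 -60 0;0 0 0 -60 0'>/dev/null; python3 nudge.py '0 0 150 0 0;0 0 150 0 0;0 0 150 0 0;0 0 150 0 0;0 0 150 0 0;0 0 150 0 0'|sed -n 2p
python3 - <<'E'
from h import *
for f in("top","side"):
    cv2.imwrite(f"pics/{f}12.png",camrig.get_image(f)[:,:,::-1])
for f in("top8","top12"):
    b=cv2.imread(f"pics/{f}.png").max(2);m=(b[205:275,165:230]<52);n,l,st,c=cv2.connectedComponentsWithStats(m.astype(np.uint8))
    print(f,[(st[i].tolist(),(c[i]+[165,205]).round(1).tolist()) for i in range(1,n) if st[i,4]>8])
for f in("side8","side12"):
    b=cv2.imread(f"pics/{f}.png").max(2);m=(b[125:165,195:245]<62);n,l,st,c=cv2.connectedComponentsWithStats(m.astype(np.uint8))
    print(f,[(st[i].tolist(),(c[i]+[195,125]).round(1).tolist()) for i in range(1,n) if st[i,4]>12])
for p in((197.7,234.4),(198.4,230.7)):print(ray("top",p,123).round(1))
E
```

```text
position: [393.7, -18.9, 208.6]
top8 [([28, 27, 10, 5, 40], [197.7, 234.3]), ([7, 28, 28, 34, 155], [181.2, 254.9]), ([45, 29, 8, 16, 19], [214.8, 241.7]), ([24, 35, 10, 20, 37], [191.3, 250.5]), ([45, 34, 4, 9, 10], [212.1, 243.0])]
top12 [([29, 24, 10, 6, 47], [198.7, 231.1]), ([7, 27, 24, 34, 155], [181.2, 253.9]), ([45, 28, 8, 19, 22], [215.1, 242.1]), ([24, 31, 8, 20, 35], [191.5, 246.2]), ([56, 57, 9, 13, 68], [226.3, 269.4])]
side8 [([36, 0, 14, 21, 210], [238.8, 132.8]), ([5, 2, 7, 15, 80], [203.1, 133.8]), ([28, 13, 5, 16, 57], [224.6, 146.4]), ([34, 25, 16, 15, 163], [237.6, 159.1])]
side12 [([5, 2, 8, 15, 83], [203.4, 133.8]), ([31, 13, 4, 17, 54], [227.5, 145.9])]
[523.3 131.2 123. ]
[532.4 129.6 123. ]
```

Run:
```python
from h import *
from scipy.spatial import ConvexHull
cal={n:camrig.get_calibration(n) for n in("top","side")}
def pj(n,X):
    c=cal[n];K=c['intrinsics'];p=np.array(c['R'])@np.array(X,float)+c['t'];u=p[:2]/p[2];return u*(1+c['k1']*(u@u))*K[0][0]+[K[0][2],K[1][2]]
def cen(n,x,y,yaw,z0,z1):
    c,s=np.cos(yaw),np.sin(yaw)
    q=np.array([pj(n,[x+a*c-b*s,y+a*s+b*c,z]) for a in(-6,6) for b in(-10,10) for z in(z0,z1)])
    h=cv2.convexHull(q.astype(np.float32));M=cv2.moments(h);return (M['m10']/M['m00'],M['m01']/M['m00'],q.min(0).round(1),q.max(0).round(1))
print("d1 grip side",cen("side",455,185.4,2.088,79,127),"obs8 203.1 133.8 rows127-142")
print("d1 grip top",cen("top",455,185.4,2.088,79,127))
for y in(131,134,137):print(y,"side",cen("side",522.6,y,0,75,123),"top",cen("top",522.6,y,0,75,123))
print("d4 tray grip, known true",cen("side",620.7,-105.2,.519,68,116),cen("top",620.7,-105.2,.519,68,116))
for f,n,r in(("side9","side",(190,225,250,280)),("top5","top",(185,205,285,302)),("top5","top",(253,268,168,182))):
    b=cv2.imread(f"pics/{f}.png").max(2)[r[0]:r[1],r[2]:r[3]]<58;k=np.argwhere(b);print(f,k.mean(0)[::-1]+[r[2],r[0]],k.min(0)[::-1]+[r[2],r[0]],k.max(0)[::-1]+[r[2],r[0]])
```

```text
d1 grip side (201.34353052384145, 134.09054823455673, array([196.2, 125.1]), array([206.4, 143.2])) obs8 203.1 133.8 rows127-142
d1 grip top (176.76215682583012, 261.6618959450909, array([171.1, 256.4]), array([182.4, 267.1]))
131 side (224.05225204127532, 145.16374015456944, array([221. , 135.9]), array([227.1, 154.5])) top (198.89254179786795, 234.59760744511487, array([193.7, 232.1]), array([204.1, 237.1]))
134 side (224.09861052409107, 144.54928243128748, array([221. , 135.3]), array([227.1, 153.9])) top (197.70565700877555, 234.59778646843847, array([192.5, 232.1]), array([202.9, 237.1]))
137 side (224.1447619744791, 143.93768142970254, array([221.1, 134.7]), array([227.1, 153.2])) top (196.51880121494347, 234.5979729381706, array([191.3, 232.1]), array([201.8, 237.1]))
d4 tray grip, known true (262.9524453572006, 205.13890580111328, array([258.2, 194.1]), array([267.5, 216.3])) (292.1521631145963, 195.84996450353762, array([287. , 191.2]), array([297.4, 200.5]))
side9 [263.53125    205.69791667] [261 197] [266 214]
top5 [292.41071429 195.96428571] [288 192] [301 200]
top5 [176.94366197 259.1971831 ] [172 253] [181 264]
```

Modelling the grip boxes properly makes both cameras agree with the touched poses. Dipper 3's centre is now ≈ (494, 132). Going there with dipper 4.

```bash
python3 go.py 480 107 200 -0.529
```

```text
need [  10.8 -151.     8.9] turn 0.001 or -3.141 | q6 1.75 t 51.62 tz -0.031 F [ 0.8 -0.  -1.7]
```

```bash
python3 nudge.py '0 10 -151 0 0;0 10 -151 0 0;0 10 -151 0 0;0 10 -151 0 0;0 10 -151 0 0;0 10 -151 25 0;0 10 -151 45 0;0 10 -151 45 0'>/dev/null; python3 nudge.py '0 0 0 0 0;0 0 0 0 0'>/dev/null;python3 go.py 480 107 98 -0.529
```

```text
need [ 0.3  0.  67.6] turn 0.001 or -3.141 | q6 2.08 t 52.45 tz -0.022 F [-0.1  0.9 -1.2]
```

```bash
python3 nudge.py '0 0 0 10 0;0 0 0 15 0;0 0 0 15 0;0 0 0 15 0'|sed -n 2,4p; python3 nudge.py '0 0 0 2 0;0 0 0 4 0;0 0 0 4 0'|sed -n 2,4p;python3 nudge.py '0 0 0 2 0;0 0 0 2 0'|sed -n 2,4p
```

```text
position: [479.5, 106.9, 150.4]
tcp_rot: [-3.141, -0.0, -0.529]
force: [0.3, -0.6, -1.4]
position: [479.3, 106.9, 145.8]
tcp_rot: [3.142, 0.0, -0.529]
force: [-0.6, -0.4, -1.4]
position: [479.6, 106.9, 144.1]
tcp_rot: [-3.141, -0.001, -0.529]
force: [0.5, -0.5, 3.5]
```

```bash
python3 nudge.py '0 0 0 1.5 0;0 0 0 1.5 0'|sed -n 2,4p;python3 -c "
from bench import manip, camrig, job_done
s=manip.read_state();print(s['force'],s['ft_torque'],s['gripper_width'])"
```

```text
position: [479.9, 106.8, 143.3]
tcp_rot: [-3.141, -0.002, -0.529]
force: [-1.5, -1.8, 8.8]
[-1.45485711 -1.83253386  8.77020529] [0.0570787  0.48399723 0.06282509] 11.91542714667139
```

Light contact, with the moment pointing to dipper 4's −x side. Backing off, shifting +3 mm in x and retrying.

```bash
python3 nudge.py '0 0 0 -7 0;0 0 0 -7 0;0 2.6 -1.5 -7 0;0 2.6 -1.5 -7 0;0 2.6 -1.5 -7 0'|sed -n 2,4p;python3 -c "
from bench import manip, camrig, job_done
s=manip.read_state();print(s['force'],s['ft_torque'])";python3 nudge.py '0 0 0 3 0;0 0 0 6 0;0 0 0 6 0'|sed -n 2,4p;python3 nudge.py '0 0 0 2 0;0 0 0 2 0'|sed -n 2,4p;python3 -c "
from bench import manip, camrig, job_done
s=manip.read_state();print(s['force'],s['ft_torque'])"
```

```text
position: [482.4, 106.9, 149.0]
tcp_rot: [3.141, 0.0, -0.529]
force: [0.5, -0.3, -1.8]
[ 0.47984057 -0.29648576 -1.80166042] [ 2.29726101e-02  1.93729182e-01 -1.60297449e-06]
position: [481.9, 106.9, 142.5]
tcp_rot: [3.141, 0.001, -0.529]
force: [-0.8, -0.3, -2.0]
position: [482.2, 106.9, 140.9]
tcp_rot: [3.141, 0.001, -0.529]
force: [0.3, 0.8, -0.9]
[ 0.28963949  0.83550399 -0.85421521] [-0.00179479  0.18336602 -0.01378684]
```

Past the earlier contact height with no force, so dipper 4 is inside dipper 3's rim. Continuing down gently.

```bash
python3 nudge.py '0 0 0 4 0;0 0 0 8 0;0 0 0 12 0;0 0 0 12 0'|sed -n 2,4p;python3 nudge.py '0 0 0 4 0;0 0 0 8 0;0 0 0 12 0;0 0 0 12 0'|sed -n 2,4p
```

```text
position: [481.9, 106.9, 128.4]
tcp_rot: [3.141, 0.001, -0.529]
force: [0.1, -0.5, -1.4]
position: [482.0, 106.9, 116.5]
tcp_rot: [3.141, 0.001, -0.529]
force: [-0.5, 0.3, -0.5]
```

```bash
python3 nudge.py '0 0 0 4 0;0 0 0 8 0;0 0 0 8 0'|sed -n 2,4p
```

```text
position: [482.0, 106.9, 108.6]
tcp_rot: [3.141, 0.001, -0.529]
force: [0.0, 0.1, -0.4]
```

```bash
python3 nudge.py '0 0 0 4 0;0 0 0 8 0;0 0 0 8 0'|sed -n 2,4p;python3 nudge.py '0 0 0 1.5 0;0 0 0 1.5 0'|sed -n 2,4p;python3 nudge.py '0 0 0 1.5 0;0 0 0 1.5 0'|sed -n 2,4p
```

```text
position: [482.0, 106.9, 100.6]
tcp_rot: [3.141, 0.001, -0.529]
force: [0.4, 0.1, -1.1]
position: [482.3, 106.9, 99.7]
tcp_rot: [3.141, 0.0, -0.529]
force: [0.9, -0.8, -0.6]
position: [482.3, 106.9, 98.2]
tcp_rot: [3.142, 0.0, -0.529]
force: [0.2, 0.5, -1.7]
```

```bash
python3 nudge.py '0 0 0 1.5 0;0 0 0 1.5 0'|sed -n 2,4p;python3 nudge.py '0 0 0 1.5 0;0 0 0 1.5 0'|sed -n 2,4p;python3 nudge.py '0 0 0 1 0;0 0 0 1 0'|sed -n 2,4p
```

```text
position: [482.4, 106.8, 97.5]
tcp_rot: [-3.141, -0.001, -0.528]
force: [-2.5, -0.9, 6.3]
position: [482.5, 106.7, 97.3]
tcp_rot: [-3.141, -0.002, -0.528]
force: [-8.2, -3.1, 21.7]
position: [482.5, 106.5, 97.2]
tcp_rot: [-3.141, -0.003, -0.528]
force: [-11.9, -4.2, 30.8]
```

Solid contact at ≈97.7, matching the predicted 98.0. Relieve the press, release and rise.

```bash
python3 nudge.py '0 0 0 -3 0;0 0 0 -3 0'|sed -n 2,4p;python3 nudge.py '34 0 0 0 0;34 0 0 0 0;34 0 0 0 0;34 0 0 0 0;34 0 0 0 0'|tail -3; python3 nudge.py '34 0 0 -30 0;34 0 0 -70 0;34 0 0 -110 0;34 0 0 -130 0;34 0 0 -130 0' |tail -3; python3 nudge.py '34 0 150 0 0;34 0 150 0 0;34 0 150 0 0;34 0 150 0 0;34 0 150 0 0;34 0 150 0 0'|sed -n 2p
python3 - <<'E'
from h import *
cal={n:camrig.get_calibration(n) for n in("top","side")}
T=camrig.get_image("top")[:,:,::-1];S=camrig.get_image("side")[:,:,::-1]
cv2.imwrite("pics/topF.png",T);cv2.imwrite("pics/sideF.png",S)
for I,r,th in((T,(205,275,165,230),52),(S,(115,165,195,245),62)):
    m=I.max(2)[r[0]:r[1],r[2]:r[3]]<th;n,l,st,c=cv2.connectedComponentsWithStats(m.astype(np.uint8))
    print([(st[i].tolist(),(c[i]+[r[2],r[0]]).round(1).tolist()) for i in range(1,n) if st[i,4]>8])
def pj(n,X):
    c=cal[n];K=c['intrinsics'];p=np.array(c['R'])@np.array(X,float)+c['t'];u=p[:2]/p[2];return u*(1+c['k1']*(u@u))*K[0][0]+[K[0][2],K[1][2]]
def box(n,x,y,yaw,z0,z1):
    c,s=np.cos(yaw),np.sin(yaw);q=np.array([pj(n,[x+a*c-b*s,y+a*s+b*c,z]) for a in(-6,6) for b in(-10,10) for z in(z0,z1)])
    M=cv2.moments(cv2.convexHull(q.astype(np.float32)));return np.round([M['m10']/M['m00'],M['m01']/M['m00'],*q.min(0),*q.max(0)],1)
print("expect d4 top",box("top",482,107,-2.1,75,123),"side",box("side",482,107,-2.1,75,123))
print("expect d3 top",box("top",532,131.3,0,75,123),"side",box("side",532,131.3,0,75,123))
E
```

```text
position: [482.7, 106.9, 98.1]
tcp_rot: [-3.141, -0.002, -0.529]
force: [-0.7, 0.1, -1.0]
force: [0.3, -0.5, 0.2]
gripper_width: 33.8
grasp_force: 0.0
force: [0.4, 0.6, 0.4]
gripper_width: 33.9
grasp_force: 0.0
position: [406.3, -23.2, 226.7]
[([29, 24, 11, 5, 42], [198.8, 231.2]), ([7, 27, 25, 34, 157], [181.3, 253.9]), ([46, 29, 7, 18, 22], [215.4, 242.3]), ([26, 35, 7, 14, 21], [193.1, 246.9]), ([38, 35, 11, 17, 62], [208.1, 250.8]), ([54, 52, 11, 18, 100], [225.8, 268.2])]
[([5, 12, 13, 33, 200], [206.0, 143.6]), ([31, 23, 4, 17, 55], [227.4, 146.0])]
expect d4 top [208.3 250.8 203.2 245.7 213.4 255.9] side [208.8 150.7 203.4 141.4 214.  160.1]
expect d3 top [198.8 230.9 193.6 228.4 204.  233.3] side [227.4 145.  224.4 135.7 230.4 154.3]
```

Dipper 4's grip appears where a seated nest predicts (208.1,250.8 against 208.3,250.8). Final check that the other items are unmoved, then hand in.

Run:
```python
from h import *
a=cv2.imread("pics/top0.png",0).astype(int);b=cv2.imread("pics/topF.png",0).astype(int)
for n,(x0,y0,x1,y1) in dict(jar=(326,222,347,243),block=(200,176,232,200),bottle=(235,112,264,146)).items():
    p=a[y0:y1,x0:x1].astype(np.float32);print(n,abs(a-b)[y0:y1,x0:x1].mean().round(1),cv2.phaseCorrelate(p,b[y0:y1,x0:x1].astype(np.float32)))
s=manip.read_state();print(s['t'],s['force'])
print(job_done())
```

```text
jar 3.1 ((0.030078309439906192, -0.03143980210865038), 1.0397353826297655)
block 3.2 ((-0.0908615941015043, 0.017056238120780165), 0.9580842858801285)
bottle 3.3 ((0.05720317542280995, -0.06450659467077102), 0.987355300673732)
57.8 [-0.09193079  0.41300235  0.07253028]
the job is handed in; nothing more can be done
None
```

I turned the drain plug until it bit, roughly 0.2 rad past snug, and stood dippers 1, 3 and 4 (dipper 2 was absent) fully nested in the pan, each seating at its predicted height; the jar, block and bottle are unmoved, and I handed the job in at about 58 s.

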